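# Measure the free play of a rack-feed stop on its dial

### The job

Measure the free play in the hand knob of the rack-feed length stop: turn the knob gently clockwise (seen from above) until its slack is just taken up, then, leaving the knob there, turn the graduated ring under it until the ring's zero mark stands at the index line on the housing. Then turn the knob gently back counter-clockwise until the slack is just taken up on the other side, and leave it there, so that the ring shows the play against the index line. The stop itself must not be driven along at any time, and the other things on the bench stay where they are.

Things in the scene. Friction and masses are not known exactly. Their poses are not given: they have to be found in the camera images.
- stop_unit: rack-feed length stop, fixed to the bench: grey base plate 86x144x10 mm, square aluminium gear housing about 84x80 mm whose flat top is 50 mm above the bench, with a graduated ring and a hand knob on one vertical axis above it. Origin on that axis, at bench height. z up; +y points to the stop head; the -x side, towards the robot, carries the index line
- index_line (a point): middle of the index line, a black line 7 mm long drawn radially on the flat housing top beside the ring, 34 mm from the knob's axis along the unit's -x, 50 mm above the bench
- knob_grip (a point): middle of the black ribbed round hand knob on top of the unit, on its vertical axis: knob 34 mm across, from 76 to 97 mm above the bench. The worn coupling under it lets it turn freely, against about 0.05 N m, between two ends less than 1 rad apart; at either end the resistance rises at once and the knob pushes, through a rubber spider, on the pinion
- spider (a joint): twist of the rubber spider (4 N m per rad) inside the coupling between knob and pinion, hidden in the housing, rad, counter-clockwise positive, zero without load: it tells how hard the knob is being turned. The slack counts as taken up when the knob is pushed against its end with 0.12 N m or more (0.03 rad of twist)
- ring_zero (a point): zero mark of the graduated ring, on the ring's top, 27 mm from the axis and 75 mm above the bench: a black line across the top and down the side with a dot at its inner end, longer and broader than the other 35 marks, which stand 10 degrees apart. Its -x points from the axis outward along the mark
- dial_ring: the graduated aluminium ring; origin on the knob's axis at bench height: ring 58 mm across, from 53 to 75 mm above the bench, just under the knob. It sits on the knob's shaft with light friction (about 0.02 N m): it turns with the knob, and can be turned by itself without limit while the knob stays
- stop_face (a point): middle of the outer face of the stop head, an upright aluminium plate 86 mm wide and 46 mm high with a black pad, about 160 mm along +y from the axis, at the end of a toothed steel rack bar (16x18 mm) that runs through the housing. Pinion and bar hold by friction up to about 0.38 N m at the knob, then creep, 20 mm for each radian
- eraser: blue-sleeved eraser, 20x46x12 mm, lying beside the feed unit under the bar's side; origin under its middle
- pencil: yellow pencil, 182 mm, lying on the pale board behind the feed unit; origin under its middle
- house_block: small grey model house, 34x40x44 mm, on the pale board; origin under its middle
- glue_bottle: small white glue bottle, 34 mm across, 92 mm tall, upright on the pale board; origin under its middle

How it is judged:
By the outcome, as a careful person would: the job done as asked, in the order asked, and still so for the second after the job is handed in, with the robot touching nothing.
It also fails if it takes over 70 s, if anything falls off the work surface, if the arm or the gripper's body presses on something with over 40 N, if the wrist force passes 120 N, or if a joint passes its speed limit or range.

### The arm

A 7-joint arm with a two-finger parallel gripper is mounted at the origin on a cart in front of the work surface, level with it; the furniture and walls round the work are solid. World frame = base frame: x ahead of the robot, y to its left, z up, the work surface at z = 0. Lengths are in m, angles in degrees, forces in N, time in s.
With the tool pointing down it reaches from about 0.425 to 0.925 m from the base axis. Payload 6.8 kg.
Tool frame: the origin (TCP) lies at the centre of the arm's flange, where the gripper is bolted on; the fingertips stand 173 mm ahead of it and the grasp point (between the pads) lies 155 mm ahead of it; z points along the fingers, x is the direction in which the jaws open and shut, and the axes are right-handed (so a half turn about z gives the same grasp; the last joint's range is limited). The gripper opens to 85 mm and grips with 20 to 120 N. Pads are 22 mm wide; open, the fingers measure 114 mm over their backs; the gripper's body (76 mm by 85 mm) begins 54 mm behind the grasp point. The pads swing forward as they close: fully open they stand 13 mm farther back than shut.
Start: joints at [-6.194, 27.33, 1.283, 89.118, -0.659, 63.558, -4.761], TCP at [0.675, 0, 0.405] pointing down, gripper open.
Joint ranges: [-169.35, 169.35], [-19.33, 120.38], [-80.79, 83.38], [13.8, 139.57], [-78.32, 258.32], [9.67, 109.79], [-169.56, 169.56]. Speed limits (degrees/s): [136.94, 136.94, 180, 180, 180, 180, 180].

### API

Orientations are given as a 3x3 rotation matrix whose columns are the frame's x, y, z axes.
In Python, from plant import arm gives the robot as it stands. The module is installed in compiled form; this text tells all that it offers.
- The arm moves only by the tool drive_tool, never from a script. Its argument "commands" is a list of rows, each an object of numbers: "dx", "dy", "dz": the shift along the world's x, y, z in m; "wx", "wy", "wz": the turn, a rotation vector about the world's x, y, z in rad; "grip": the finger opening in m, from 0 to 0.0854. A call has 1 to 12 rows; each row is the pose to reach, as a shift and turn from the pose commanded when the call began; what a row does not reach only later rows make up. A row lasts 1/10 s, in which the tool goes at most 50 mm and 8.59 degrees, less where a joint would pass 70% of its speed; a pose out of reach is approached as far as the arm can. A call with a gripper value outside its range is refused whole. The fingers move at their own pace and stop on an object; "force" is the grip in N (left out, the last holds). Time passes only in rows, so rows that repeat a pose let the fingers close. It gives the time, the measured TCP pose, the force and the opening at its end, in the units of the state.
- arm.get_obs(): the state, without advancing time (a new reading comes with each control period).
- arm.get_image(name): name is "scene" or "side" or "wrist"; returns (picture, depth): 480x640x3 uint8, red, green, blue; 480x640 float32, m along the optical axis (not along the pixel's ray), 0 where there is no reading.
- arm.get_calibration(name): a dict with "fx", "fy", "cx", "cy" (pixels), "k1" (the pictures are not rectified: a ray, as slopes to the right and down, at radius r is drawn at 1 + k1 r^2 times it, then the intrinsics apply), "view" (4x4, takes a point from world to camera coordinates). Camera axes: x right, y up, looking along -z (the intrinsics and any distortion apply to the point x, -y, -z); pixel columns grow to the right and rows downward; lengths in m; the calibration is good to about 2 mm. A picture is of the moment at which its call begins: read the wrist's pose just before it. get_calibration takes no time and is no camera call; for the wrist camera it gives the pose at the moment of the call.
- arm.close_job(): hands the job in, once; it reports no verdict.
Trained networks look in the newest picture that a camera, given by its name, has taken for a name from the list of things; names that differ only in an ending like _2 or _b are one class to them, and where a whole thing is asked for, a point or a joint stands for the part that bears it (a point fixed in the world has none). Each returns a list of dicts, best first, with "p" (0 to 1); they miss things now and then, are a little off and sometimes report something else, mostly with a low value. They report only what shows in the picture. A call takes as long as a camera call.
- arm.regions_of(label, camera): "mask" (480x640 bool, what is visible of it) and "pixel" ([column, row] in pixels, amid what is visible of it).
The state is a dict: "t": time; "qpos": joint angles; "qvel": joint speeds; "joint_torque": joint torques, N m; "position": TCP position; "ee_rot": TCP orientation; "contact_force": force on the tool from outside, world axes, zero at the start; "moment": the same for the moment, N m; "grip_width": finger opening in m.
Only numpy, scipy, OpenCV 4.12 (cv2) and the standard library are available. Lean on these libraries where they do the work, as an engineer would, in place of code of your own. Each camera call takes 0.05 s, during which the arm holds its last target.

## Working session

There is one attempt and no reset: what is moved stays moved. The work goes in short steps, Python scripts to look and compute and a tool call to move; the robot and the scene stay as the last step left them, time stands still between calls to the robot, and variables do not carry over. Pictures are saved under pics/ and viewed, and the job is handed in when it is done.

Besides the shell and the picture viewer there is one more tool, called as name(argument=value, ...) on one line, values as JSON. drive_tool: Moves the arm, as the interface text tells. Its arguments: {"type":"object","properties":{"commands":{"type":"array"},"force":{"type":"number"}},"required":["commands"]}

```bash
mkdir -p pics
cat > h.py <<'E'
import numpy as np, cv2
from plant import arm
np.set_printoptions(precision=4,suppress=True)
def und(cal,u,v):
    x=(u-cal['cx'])/cal['fx']; y=(v-cal['cy'])/cal['fy']
    r0=np.hypot(x,y); r=r0
    for _ in range(20): r=r0/(1+cal['k1']*r*r)
    s=r/r0 if r0>0 else 1
    return x*s,y*s
def ray(cal,u,v):
    x,y=und(cal,u,v); V=np.array(cal['view']); R=V[:3,:3]; t=V[:3,3]
    return -R.T@t, R.T@np.array([x,-y,-1.])
def onz(cal,u,v,z):
    o,d=ray(cal,u,v); return o+d*(z-o[2])/d[2]
def proj(cal,p):
    V=np.array(cal['view']); c=V[:3,:3]@np.asarray(p)+V[:3,3]
    x=c[0]/-c[2]; y=-c[1]/-c[2]; s=1+cal['k1']*(x*x+y*y)
    return np.array([cal['cx']+cal['fx']*x*s, cal['cy']+cal['fy']*y*s])
def snap(name,fn):
    cal=arm.get_calibration(name); im,d=arm.get_image(name)
    cv2.imwrite('pics/'+fn+'.png',im[:,:,::-1]); np.savez('pics/'+fn+'.npz',im=im,d=d,**{k:np.array(v) for k,v in cal.items()})
    return cal,im,d
E
python3 - <<'E'
from h import *
for n in ['scene','side','wrist']:
    cal,im,d=snap(n,n+'0'); 
    o,dd=ray(cal,320,240); print(n,cal['fx'],cal['k1'],o,dd)
    for l in ['knob_grip','dial_ring','ring_zero','stop_unit','index_line','stop_face']:
        try:
            for r in arm.regions_of(l,n)[:2]: print(l,r['p'],r['pixel'],r['mask'].sum())
        except Exception as e: print(l,e)
s=arm.get_obs(); print(s['t'],s['position'],s['ee_rot'],s['contact_force'],s['moment'])
E
```

```text
scene 437.6408238780461 -0.016317728435047328 [0.0634 0.762  0.6388] [ 0.5414 -0.5102 -0.6683]
knob_grip 0.89 [346.5, 262.3] 779
dial_ring 0.68 [348.0, 263.6] 476
ring_zero 0.67 [345.7, 265.8] 552
stop_unit 0.83 [333.9, 290.3] 4173
stop_unit 0.63 [231.5, 237.4] 430
index_line 0.73 [334.5, 290.6] 4401
stop_face 0.83 [301.9, 310.7] 1538
side 500.4128934086509 -0.13981014102027217 [0.2654 0.9563 0.5721] [ 0.3161 -0.7373 -0.5972]
knob_grip 0.69 [366.5, 256.0] 626
knob_grip 0.61 [365.6, 251.1] 1035
dial_ring 0.9 [368.4, 257.8] 700
dial_ring 0.6 [370.4, 247.9] 1095
ring_zero 0.82 [372.6, 258.2] 597
stop_unit 0.64 [358.4, 288.9] 5084
index_line 0.65 [356.1, 289.6] 5182
index_line 0.19 [367.0, 248.3] 1073
stop_face 0.9 [344.3, 322.1] 2041
wrist 350.5281813065733 -0.01715034183606334 [0.6747 0.0678 0.3737] [-0.0058 -0.2715 -0.9625]
1.05 [0.675  0.     0.4047] [[ 1. -0.  0.]
 [-0. -1.  0.]
 [ 0. -0. -1.]] [ 0.5434 -0.8807  0.119 ] [-0.0724 -0.0681 -0.0174]
```

View pics/scene0.png

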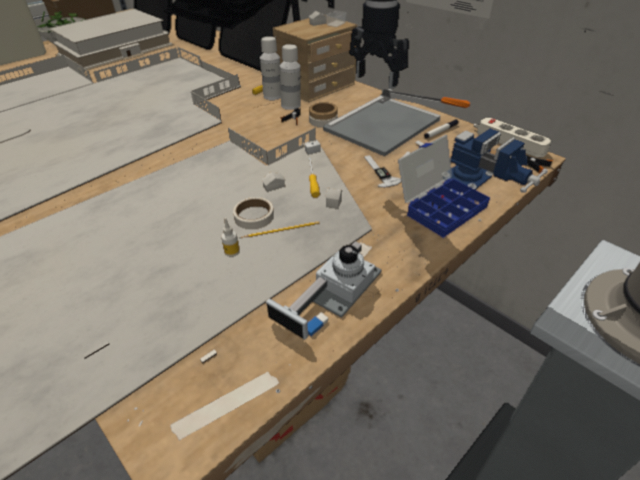

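View pics/side0.png

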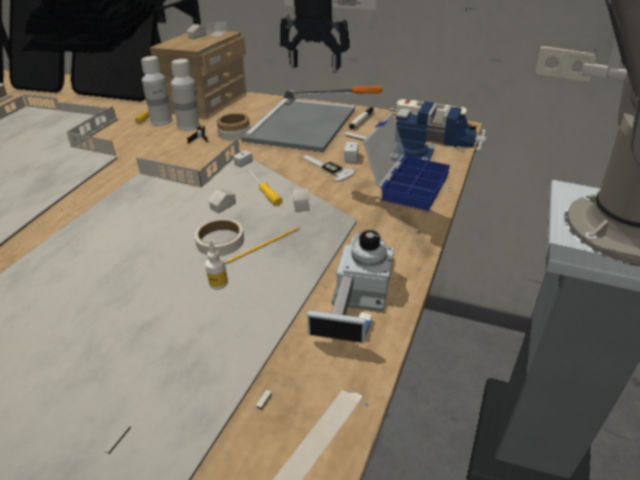

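View pics/wrist0.png

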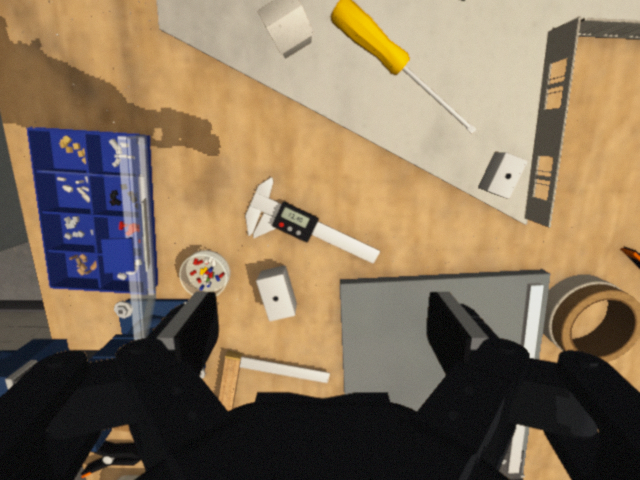

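Run:
```python
from h import *
for n,px in [('scene',(348,252)),('side',(369.5,239))]:
    cal=arm.get_calibration(n); print(onz(cal,*px,0.097))
    z=np.load('pics/%s0.npz'%n); d=z['d']; u,v=map(int,px); print(d[v-4:v+12:4,u-4:u+5:4])
    im=z['im']; c=im[v-60:v+90,u-70:u+70]; cv2.imwrite('pics/%s0c.png'%n,cv2.resize(c,None,fx=4,fy=4,interpolation=cv2.INTER_CUBIC)[:,:,::-1])
```

```text
[0.4435 0.3355 0.097 ]
[[0.7913 0.7913 0.7903]
 [0.7836 0.7834 0.7827]
 [0.7798 0.778  0.7785]
 [0.7855 0.786  0.7827]]
[0.444  0.3399 0.097 ]
[[0.8011 0.8003 0.8002]
 [0.7914 0.7936 0.7926]
 [0.7927 0.7927 0.7924]
 [0.7971 0.     0.799 ]]
```

View pics/side0c.png

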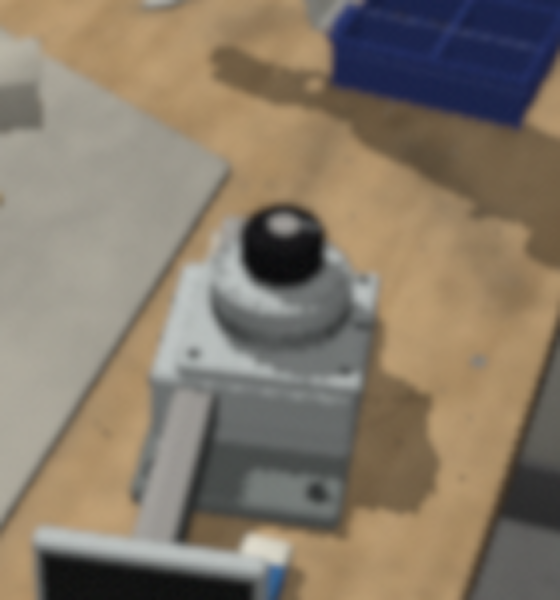

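View pics/scene0c.png

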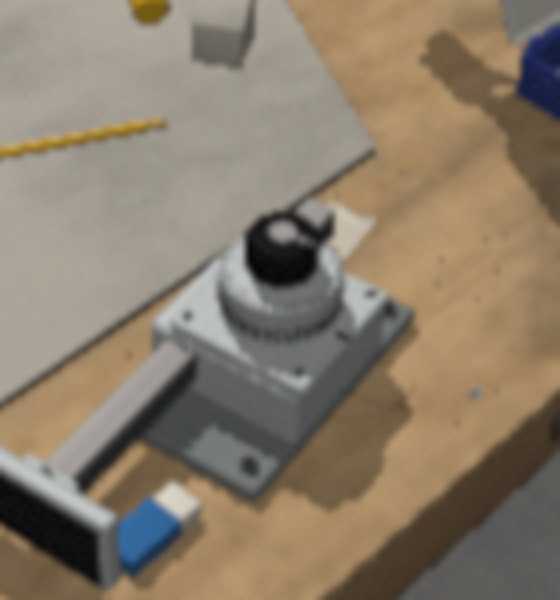

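drive_tool(commands=[{"dx":-0.23,"dy":0.335},{"dx":-0.23,"dy":0.335},{"dx":-0.23,"dy":0.335},{"dx":-0.23,"dy":0.335},{"dx":-0.23,"dy":0.335},{"dx":-0.23,"dy":0.335},{"dx":-0.23,"dy":0.335},{"dx":-0.23,"dy":0.335},{"dx":-0.23,"dy":0.335},{"dx":-0.23,"dy":0.335},{"dx":-0.23,"dy":0.335},{"dx":-0.23,"dy":0.335}])

```text
invalid input
```

Run:
```python
from h import *
cal,im,d=snap('wrist','w1')
for l in ['knob_grip','dial_ring','ring_zero']:
    for r in arm.regions_of(l,'wrist')[:2]: print(l,r['p'],r['pixel'],r['mask'].sum())
s=arm.get_obs(); print(s['t'],s['position'],s['qpos'],s['contact_force'],s['moment'])
```

```text
1.25 [0.675  0.     0.4047] [-6.1949 27.3302  1.2819 89.1186 -0.6582 63.5588 -4.7621] [0.7731 0.1081 0.3666] [-0.0114  0.0086  0.0188]
```

View pics/w1.png

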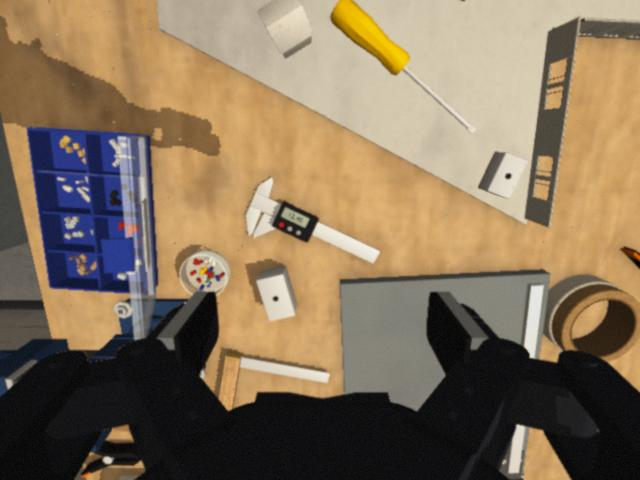

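drive_tool(commands=[{"dx":-0.05,"dy":0.07,"dz":0,"wx":0,"wy":0,"wz":0,"grip":0.085}], force=20)

```text
t: 1.35
position: [0.6479, 0.0343, 0.4045]
ee_rot: [[1.0, -0.01, 0.002], [-0.01, -1.0, -0.004], [0.002, 0.004, -1.0]]
contact_force: [0.8, 0.8, -0.1]
grip_width: 0.0851
```

drive_tool(commands=[{"dx":-0.2,"dy":0.297,"dz":0,"wx":0,"wy":0,"wz":0,"grip":0.085},{"dx":-0.2,"dy":0.297,"dz":0,"wx":0,"wy":0,"wz":0,"grip":0.085},{"dx":-0.2,"dy":0.297,"dz":0,"wx":0,"wy":0,"wz":0,"grip":0.085},{"dx":-0.2,"dy":0.297,"dz":0,"wx":0,"wy":0,"wz":0,"grip":0.085},{"dx":-0.2,"dy":0.297,"dz":0,"wx":0,"wy":0,"wz":0,"grip":0.085},{"dx":-0.2,"dy":0.297,"dz":0,"wx":0,"wy":0,"wz":0,"grip":0.085},{"dx":-0.2,"dy":0.297,"dz":0,"wx":0,"wy":0,"wz":0,"grip":0.085},{"dx":-0.2,"dy":0.297,"dz":0,"wx":0,"wy":0,"wz":0,"grip":0.085},{"dx":-0.2,"dy":0.297,"dz":0,"wx":0,"wy":0,"wz":0,"grip":0.085}], force=20)

```text
t: 2.25
position: [0.4445, 0.3396, 0.4049]
ee_rot: [[1.0, 0.005, -0.0], [0.005, -1.0, 0.001], [-0.0, -0.001, -1.0]]
contact_force: [0.1, -1.2, -0.9]
grip_width: 0.085
```

Run:
```python
from h import *
s=arm.get_obs()
cal,im,d=snap('wrist','w1')
for l in ['knob_grip','dial_ring','ring_zero']:
    for r in arm.regions_of(l,'wrist')[:2]: print(l,r['p'],r['pixel'],r['mask'].sum())
print(s['t'],s['position'],s['qpos'],s['contact_force'],s['moment'])
```

```text
knob_grip 0.86 [324.4, 228.2] 3415
knob_grip 0.75 [301.3, 106.1] 1035
dial_ring 0.82 [327.8, 216.1] 1937
ring_zero 0.91 [321.0, 214.2] 1916
2.25 [0.4445 0.3396 0.4049] [-37.0985  16.8185  -8.1266 104.7317   2.7084  58.6119 -46.024 ] [ 0.1162 -1.2279 -0.8569] [-0.0024 -0.0445  0.0057]
```

View pics/w1.png

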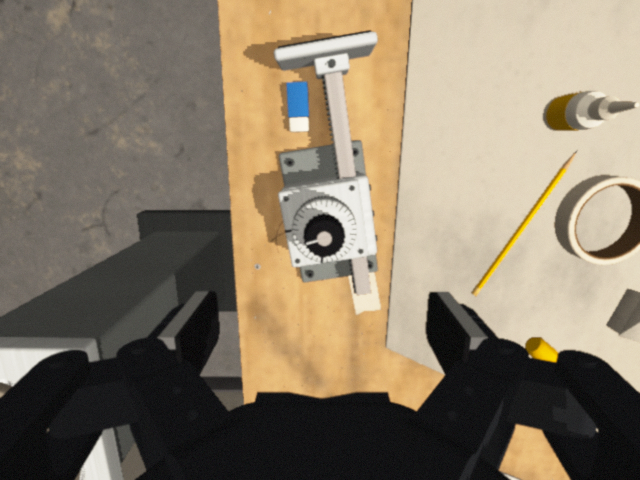

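Run:
```python
from h import *
z=np.load('pics/w1.npz'); im=z['im']
c=im[165:295,260:395]; cv2.imwrite('pics/w1c.png',cv2.resize(c,None,fx=4.5,fy=4.5,interpolation=cv2.INTER_CUBIC)[:,:,::-1])
```

```text
(no output)
```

View pics/w1c.png

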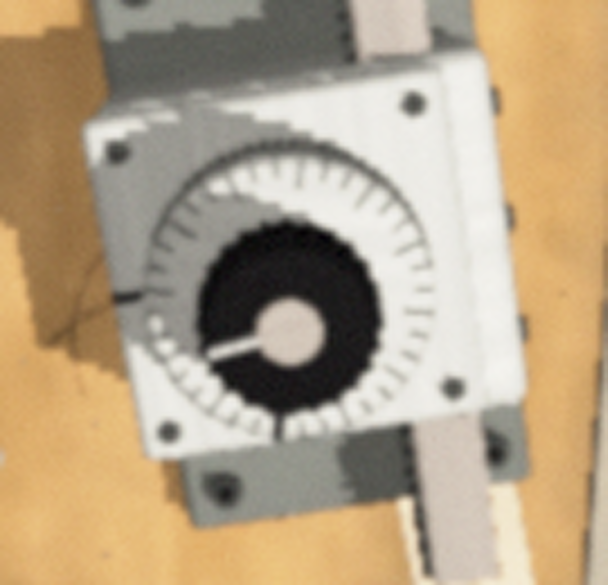

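Run:
```python
from h import *
z=np.load('pics/w1.npz'); cal={k:z[k] for k in ['fx','fy','cx','cy','k1','view']}
P=lambda x,y,h: onz(cal,x/4.5+260-0.4,y/4.5+165-0.4,h)
kn=P(290,332,.098);ix=P(127,296,.05);zm=P(279,425,.075)
print('knob',kn,'idx',ix,'zero',zm)
# ring outer at top: left 143,300 ; right 438,300ish; bottom 285,440
print('ring L,R,B',P(146,300,.075),P(437,300,.075),P(283,441,.075))
s=[P(*p,.05) for p in [(117,152),(414,103),(453,387),(169,431)]]; print(np.mean(s,0)); print(np.array(s))
d=z['d']; print(d[238,324],d[232,300])
for (u,v) in [(324,238),(335,238),(300,195),(340,260),(345,200)]:
    o,r=ray(cal,u,v); print(u,v,o+r*d[v,u])
print('screw dir yaw',np.degrees(np.arctan2(*(s[1]-s[2])[[1,0]])),np.degrees(np.arctan2(*(s[0]-s[3])[[1,0]])))
v=ix-kn; print('idx dir',np.degrees(np.arctan2(v[1],v[0])),np.hypot(*v[:2]))
v=zm-kn; print('zero dir',np.degrees(np.arctan2(v[1],v[0])),np.hypot(*v[:2]))
```

```text
knob [0.4459 0.3312 0.098 ] idx [0.4117 0.3256 0.05  ] zero [0.444  0.3056 0.075 ]
ring L,R,B [0.4178 0.3312 0.075 ] [0.4747 0.3315 0.075 ] [0.4448 0.3022 0.075 ]
[0.4457 0.3311 0.05  ]
[[0.4102 0.3563 0.05  ]
 [0.4713 0.3668 0.05  ]
 [0.4814 0.3059 0.05  ]
 [0.4202 0.2955 0.05  ]]
0.2873103 0.30741927
324 238 [0.4459 0.3312 0.0968]
335 238 [0.4548 0.3316 0.0979]
300 195 [0.4236 0.3594 0.0492]
340 260 [0.462  0.2961 0.0497]
345 200 [0.4656 0.3548 0.0483]
screw dir yaw 99.42402652162124 99.32813411818067
idx dir -170.75148583411692 0.03467864364660952
zero dir -94.2079633748396 0.02571471026159983
```

drive_tool(commands=[{"dx":0.001,"dy":-0.008,"dz":-0.04,"wx":0,"wy":0,"wz":0,"grip":0.06},{"dx":0.001,"dy":-0.008,"dz":-0.08,"wx":0,"wy":0,"wz":0,"grip":0.06},{"dx":0.001,"dy":-0.008,"dz":-0.1,"wx":0,"wy":0,"wz":0,"grip":0.06},{"dx":0.001,"dy":-0.008,"dz":-0.1,"wx":0,"wy":0,"wz":0,"grip":0.06},{"dx":0.001,"dy":-0.008,"dz":-0.1,"wx":0,"wy":0,"wz":0,"grip":0.06}], force=25)

```text
t: 2.95
position: [0.4479, 0.3289, 0.3052]
ee_rot: [[1.0, -0.002, 0.0], [-0.002, -1.0, -0.0], [0.0, 0.0, -1.0]]
contact_force: [-0.5, 0.6, 0.6]
grip_width: 0.0598
```

```bash
cat >> h.py <<'E'
def st():
    s=arm.get_obs(); R=np.array(s['ee_rot']); yaw=np.degrees(np.arctan2(R[1,0],R[0,0]))
    print('t',s['t'],'pos',np.array(s['position']),'yaw %.2f'%yaw,'F',np.array(s['contact_force']),'M',np.array(s['moment']),'w %.4f'%s['grip_width'],'j7 %.1f'%s['qpos'][6]); return s
def crop(im,c,h,f,fn):
    cv2.imwrite('pics/'+fn+'.png',cv2.resize(im[c[1]-h:c[1]+h,c[0]-h:c[0]+h],None,fx=f,fy=f,interpolation=cv2.INTER_CUBIC)[:,:,::-1])
E
python3 - <<'E'
from h import *
st(); cal,im,d=snap('wrist','w2'); st()
E
```

```text
t 2.95 pos [0.4479 0.3289 0.3052] yaw -0.12 F [-0.4819  0.6321  0.5742] M [ 0.0199 -0.0056 -0.0305] w 0.0598 j7 -46.6
t 3.0 pos [0.448  0.3294 0.306 ] yaw -0.09 F [-0.1226  0.3276  0.7993] M [0.0046 0.0171 0.0522] w 0.0603 j7 -46.6
```

View pics/w2.png

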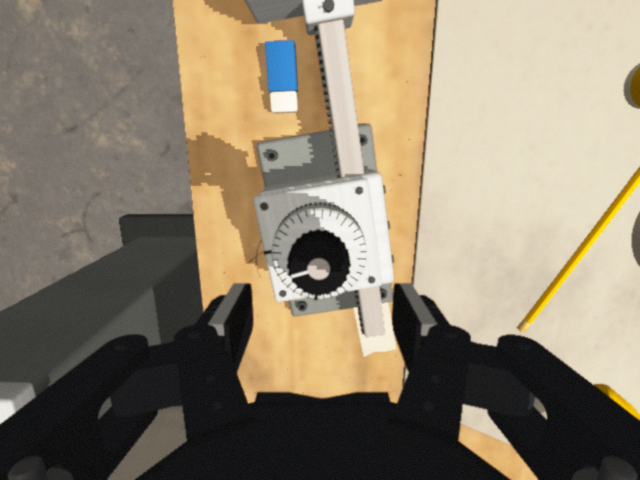

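Run:
```python
from h import *
z=np.load('pics/w2.npz'); cal={k:z[k] for k in ['fx','fy','cx','cy','k1','view']}
print(onz(cal,318.5,267.5,.098))
crop(z['im'],(319,240),65,4.5,'w2c')
```

```text
[0.4459 0.3317 0.098 ]
```

View pics/w2c.png

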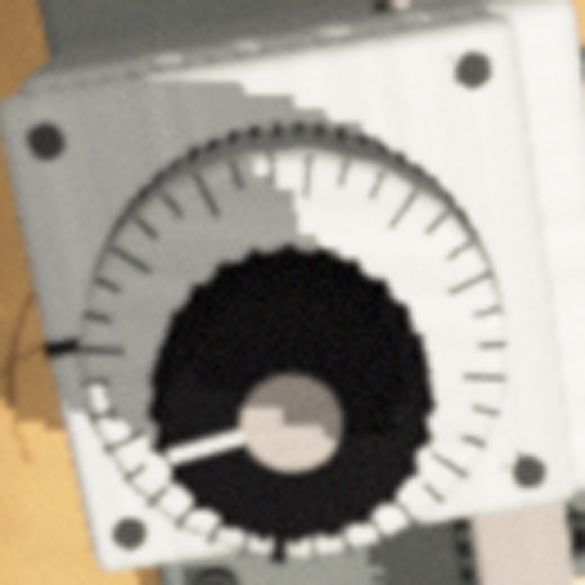

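drive_tool(commands=[{"dx":-0.002,"dy":0.002,"dz":-0.03,"wx":0,"wy":0,"wz":0,"grip":0.06},{"dx":-0.002,"dy":0.002,"dz":-0.053,"wx":0,"wy":0,"wz":0,"grip":0.06},{"dx":-0.002,"dy":0.002,"dz":-0.053,"wx":0,"wy":0,"wz":0,"grip":0.06},{"dx":-0.002,"dy":0.002,"dz":-0.053,"wx":0,"wy":0,"wz":0,"grip":0.06}], force=25)

```text
t: 3.4
position: [0.4456, 0.332, 0.2532]
ee_rot: [[1.0, -0.0, 0.001], [-0.0, -1.0, 0.001], [0.001, -0.001, -1.0]]
contact_force: [0.9, 0.2, 1.0]
grip_width: 0.06
```

Run:
```python
from h import *
st(); cal,im,d=snap('wrist','w3'); st(); arm.get_image('wrist'); st()
```

```text
t 3.4 pos [0.4456 0.332  0.2532] yaw -0.02 F [0.9033 0.1772 0.9778] M [ 0.0255  0.0028 -0.032 ] w 0.0600 j7 -47.8
t 3.45 pos [0.4458 0.3321 0.2536] yaw -0.03 F [-0.2232 -0.2226  0.7861] M [ 0.0281 -0.0005 -0.0373] w 0.0599 j7 -47.8
t 3.5 pos [0.4458 0.3322 0.2537] yaw -0.02 F [-0.3651 -1.1009  0.9471] M [-0.0022  0.0137 -0.0216] w 0.0602 j7 -47.8
```

View pics/w3.png

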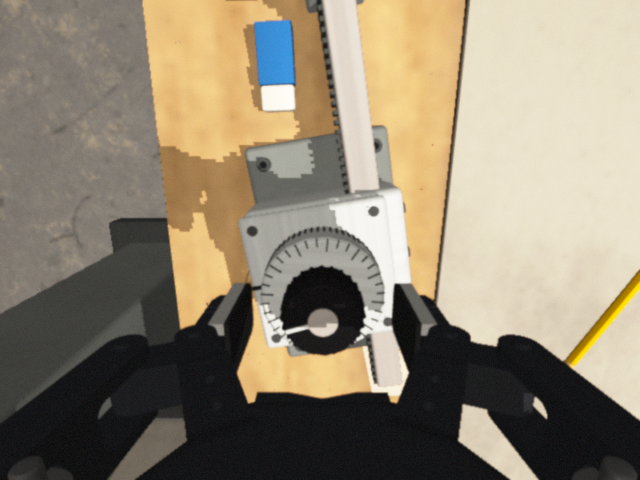

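drive_tool(commands=[{"dx":0,"dy":-0.001,"dz":-0.001,"wx":0,"wy":0,"wz":0,"grip":0.02},{"dx":0,"dy":-0.001,"dz":-0.001,"wx":0,"wy":0,"wz":0,"grip":0.02},{"dx":0,"dy":-0.001,"dz":-0.001,"wx":0,"wy":0,"wz":0,"grip":0.02},{"dx":0,"dy":-0.001,"dz":-0.001,"wx":0,"wy":0,"wz":0,"grip":0.02},{"dx":0,"dy":-0.001,"dz":-0.001,"wx":0,"wy":0,"wz":0,"grip":0.02}], force=25)

```text
t: 4.0
position: [0.4456, 0.3308, 0.2518]
ee_rot: [[1.0, -0.0, 0.002], [-0.0, -1.0, 0.001], [0.002, -0.001, -1.0]]
contact_force: [0.2, -1.1, 6.0]
grip_width: 0.0324
```

Run:
```python
from h import *
st(); cal,im,d=snap('wrist','w4'); st(); arm.get_image('wrist'); st()
```

```text
t 4.0 pos [0.4456 0.3308 0.2518] yaw -0.03 F [ 0.2223 -1.0726  6.0437] M [-0.2511 -0.0445  0.0018] w 0.0324 j7 -47.7
t 4.05 pos [0.4456 0.3308 0.2518] yaw -0.03 F [-1.1529 -1.3354  6.4026] M [-0.2568 -0.0089  0.0415] w 0.0329 j7 -47.7
t 4.1 pos [0.4456 0.3308 0.2518] yaw -0.02 F [ 0.2651 -1.2063  6.7078] M [-0.2261  0.0424  0.0226] w 0.0327 j7 -47.7
```

View pics/w4.png

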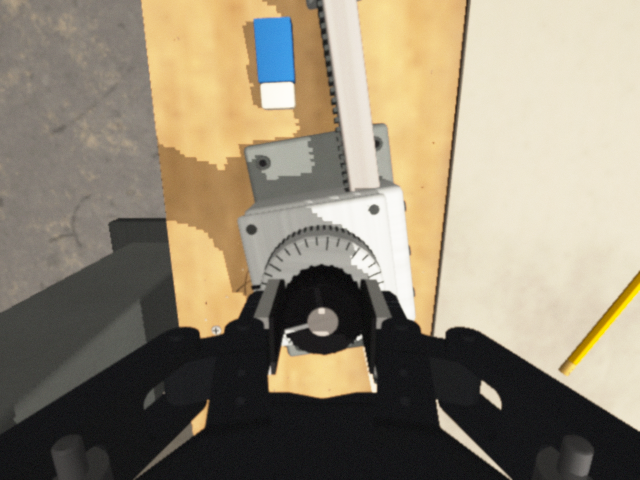

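drive_tool(commands=[{"dx":0,"dy":0.001,"dz":0.002,"wx":0,"wy":0,"wz":0,"grip":0.02},{"dx":0,"dy":0.001,"dz":0.002,"wx":0,"wy":0,"wz":0,"grip":0.02}], force=25)

```text
t: 4.3
position: [0.4455, 0.331, 0.2521]
ee_rot: [[1.0, -0.001, 0.001], [-0.001, -1.0, -0.001], [0.001, 0.001, -1.0]]
contact_force: [5.7, -0.1, -7.4]
grip_width: 0.0326
```

Run:
```python
from h import *
st(); arm.get_image('wrist'); st()
```

```text
t 4.3 pos [0.4455 0.331  0.2521] yaw -0.04 F [ 5.717  -0.1131 -7.4311] M [-0.1087 -0.9552  0.0273] w 0.0326 j7 -47.8
t 4.35 pos [0.4455 0.331  0.2521] yaw -0.04 F [ 5.3907 -1.3907 -7.7966] M [-0.1801 -1.114   0.0336] w 0.0329 j7 -47.8
```

drive_tool(commands=[{"dx":0,"dy":0,"dz":-0.001,"wx":0,"wy":0,"wz":-0.05,"grip":0.02},{"dx":0,"dy":0,"dz":-0.001,"wx":0,"wy":0,"wz":-0.05,"grip":0.02}], force=25)

```text
t: 4.55
position: [0.4455, 0.3312, 0.252]
ee_rot: [[0.999, -0.051, 0.001], [-0.051, -0.999, -0.001], [0.001, 0.001, -1.0]]
contact_force: [3.0, -2.8, -0.3]
grip_width: 0.0328
```

Run:
```python
from h import *
st(); arm.get_image('wrist'); st()
```

```text
t 4.55 pos [0.4455 0.3312 0.252 ] yaw -2.93 F [ 2.9725 -2.7754 -0.2779] M [-0.5027 -0.8141  0.0607] w 0.0328 j7 -50.2
t 4.6 pos [0.4455 0.3313 0.252 ] yaw -2.85 F [ 3.2408 -2.7758  0.2522] M [-0.6746 -0.9082  0.0707] w 0.0328 j7 -50.2
```

drive_tool(commands=[{"dx":0,"dy":0,"dz":0,"wx":0,"wy":0,"wz":-0.05,"grip":0.02},{"dx":0,"dy":0,"dz":0,"wx":0,"wy":0,"wz":-0.05,"grip":0.02}], force=25)

```text
t: 4.8
position: [0.4455, 0.3312, 0.252]
ee_rot: [[0.995, -0.1, 0.001], [-0.1, -0.995, -0.0], [0.001, 0.0, -1.0]]
contact_force: [4.1, -2.5, -0.6]
grip_width: 0.0326
```

Run:
```python
from h import *
st(); arm.get_image('wrist'); st()
```

```text
t 4.8 pos [0.4455 0.3312 0.252 ] yaw -5.77 F [ 4.0596 -2.533  -0.6109] M [-0.6015 -0.9657  0.0643] w 0.0326 j7 -52.6
t 4.85 pos [0.4455 0.3313 0.252 ] yaw -5.71 F [ 4.0047 -3.061  -0.728 ] M [-0.7146 -1.0225  0.0199] w 0.0328 j7 -52.6
```

drive_tool(commands=[{"dx":0.0005,"dy":-0.0003,"dz":0,"wx":0,"wy":0,"wz":-0.05,"grip":0.02},{"dx":0.0005,"dy":-0.0003,"dz":0,"wx":0,"wy":0,"wz":-0.05,"grip":0.02}], force=25)

```text
t: 5.05
position: [0.4457, 0.3312, 0.2519]
ee_rot: [[0.989, -0.149, 0.001], [-0.149, -0.989, -0.0], [0.001, 0.0, -1.0]]
contact_force: [3.5, -2.6, 1.1]
grip_width: 0.0328
```

Run:
```python
from h import *
st(); arm.get_image('wrist'); st()
```

```text
t 5.05 pos [0.4457 0.3312 0.2519] yaw -8.58 F [ 3.4933 -2.6037  1.1428] M [-0.6175 -0.8007  0.0885] w 0.0328 j7 -54.9
t 5.1 pos [0.4457 0.3312 0.252 ] yaw -8.51 F [ 3.1805 -2.8467  2.2387] M [-0.7128 -0.8417  0.0507] w 0.0325 j7 -54.9
```

drive_tool(commands=[{"dx":0.0003,"dy":-0.0003,"dz":0,"wx":0,"wy":0,"wz":-0.05,"grip":0.02},{"dx":0.0003,"dy":-0.0003,"dz":0,"wx":0,"wy":0,"wz":-0.05,"grip":0.02}], force=25)

```text
t: 5.3
position: [0.4458, 0.3311, 0.2519]
ee_rot: [[0.98, -0.198, 0.0], [-0.198, -0.98, 0.0], [0.0, -0.0, -1.0]]
contact_force: [3.0, -2.7, 2.1]
grip_width: 0.0325
```

Run:
```python
from h import *
st(); arm.get_image('wrist'); st()
```

```text
t 5.3 pos [0.4458 0.3311 0.2519] yaw -11.41 F [ 2.9539 -2.6586  2.0697] M [-0.5725 -0.7008  0.0323] w 0.0325 j7 -57.3
t 5.35 pos [0.4458 0.3312 0.2519] yaw -11.34 F [ 3.5782 -2.2359  2.4711] M [-0.632  -0.7034  0.0491] w 0.0324 j7 -57.2
```

drive_tool(commands=[{"dx":0,"dy":0,"dz":0,"wx":0,"wy":0,"wz":-0.05,"grip":0.02},{"dx":0,"dy":0,"dz":0,"wx":0,"wy":0,"wz":-0.05,"grip":0.02}], force=25)

```text
t: 5.55
position: [0.4459, 0.3311, 0.2519]
ee_rot: [[0.969, -0.246, 0.0], [-0.246, -0.969, 0.0], [0.0, -0.0, -1.0]]
contact_force: [3.9, -3.1, 1.9]
grip_width: 0.0323
```

Run:
```python
from h import *
st(); snap('wrist','w5'); st()
```

```text
t 5.55 pos [0.4459 0.3311 0.2519] yaw -14.25 F [ 3.936  -3.0785  1.9125] M [-0.5918 -0.7446  0.0655] w 0.0323 j7 -59.7
t 5.6 pos [0.4458 0.3311 0.2519] yaw -14.20 F [ 3.1147 -2.3572  2.5533] M [-0.6431 -0.7438  0.0317] w 0.0329 j7 -59.6
```

View pics/w5.png

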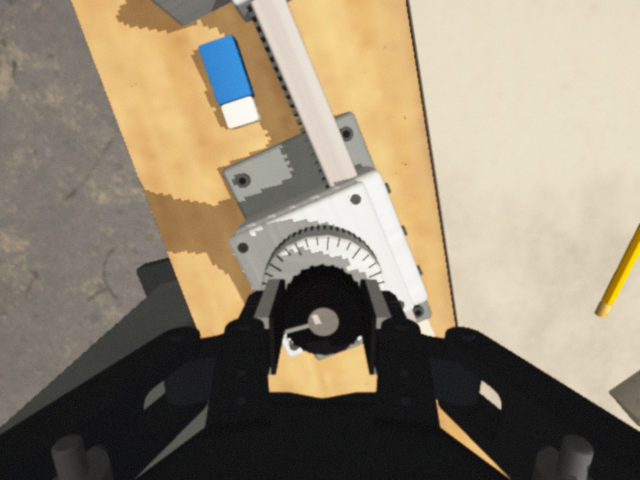

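drive_tool(commands=[{"dx":0,"dy":0,"dz":0,"wx":0,"wy":0,"wz":-0.05,"grip":0.02},{"dx":0,"dy":0,"dz":0,"wx":0,"wy":0,"wz":-0.05,"grip":0.02}], force=25)

```text
t: 5.8
position: [0.4459, 0.3311, 0.2519]
ee_rot: [[0.956, -0.294, 0.001], [-0.294, -0.956, 0.0], [0.0, -0.0, -1.0]]
contact_force: [3.0, -1.8, 2.8]
grip_width: 0.0324
```

Run:
```python
from h import *
st(); arm.get_image('wrist'); st()
```

```text
t 5.8 pos [0.4459 0.3311 0.2519] yaw -17.12 F [ 2.9971 -1.7603  2.7578] M [-0.6895 -0.7657  0.0171] w 0.0324 j7 -62.1
t 5.85 pos [0.4459 0.3311 0.2519] yaw -17.05 F [ 3.4415 -3.0419  3.6737] M [-0.6356 -0.7268  0.0304] w 0.0327 j7 -62.0
```

drive_tool(commands=[{"dx":0,"dy":0,"dz":0,"wx":0,"wy":0,"wz":-0.05,"grip":0.02},{"dx":0,"dy":0,"dz":0,"wx":0,"wy":0,"wz":-0.05,"grip":0.02}], force=25)

```text
t: 6.05
position: [0.4459, 0.3311, 0.2519]
ee_rot: [[0.94, -0.342, 0.0], [-0.342, -0.94, 0.0], [0.0, -0.0, -1.0]]
contact_force: [3.7, -3.5, 2.8]
grip_width: 0.0322
```

Run:
```python
from h import *
st(); arm.get_image('wrist'); st()
```

```text
t 6.05 pos [0.4459 0.3311 0.2519] yaw -19.98 F [ 3.6532 -3.4616  2.84  ] M [-0.7363 -0.7505  0.0181] w 0.0322 j7 -64.5
t 6.1 pos [0.4459 0.3311 0.2519] yaw -19.92 F [ 3.1932 -3.6377  3.2454] M [-0.6679 -0.7962  0.0702] w 0.0326 j7 -64.4
```

drive_tool(commands=[{"dx":0.0002,"dy":-0.0002,"dz":0,"wx":0,"wy":0,"wz":-0.05,"grip":0.02},{"dx":0.0002,"dy":-0.0002,"dz":0,"wx":0,"wy":0,"wz":-0.05,"grip":0.02}], force=25)

```text
t: 6.3
position: [0.446, 0.331, 0.2519]
ee_rot: [[0.922, -0.388, 0.0], [-0.388, -0.922, 0.0], [0.0, -0.0, -1.0]]
contact_force: [2.6, -2.0, 4.4]
grip_width: 0.0324
```

Run:
```python
from h import *
st(); arm.get_image('wrist'); st()
```

```text
t 6.3 pos [0.446  0.331  0.2519] yaw -22.83 F [ 2.6132 -1.955   4.3946] M [-0.6234 -0.7666  0.003 ] w 0.0324 j7 -66.8
t 6.35 pos [0.446  0.331  0.2519] yaw -22.77 F [ 3.0145 -1.6387  4.6522] M [-0.6671 -0.7129  0.0062] w 0.0325 j7 -66.8
```

drive_tool(commands=[{"dx":0,"dy":0,"dz":0,"wx":0,"wy":0,"wz":-0.05,"grip":0.02},{"dx":0,"dy":0,"dz":0,"wx":0,"wy":0,"wz":-0.05,"grip":0.02}], force=25)

```text
t: 6.55
position: [0.446, 0.331, 0.2519]
ee_rot: [[0.901, -0.434, 0.0], [-0.434, -0.901, 0.0], [0.0, -0.0, -1.0]]
contact_force: [3.4, -2.3, 4.7]
grip_width: 0.033
```

Run:
```python
from h import *
st(); arm.get_image('wrist'); st()
```

```text
t 6.55 pos [0.446  0.331  0.2519] yaw -25.70 F [ 3.3597 -2.2631  4.7132] M [-0.6661 -0.7062  0.0459] w 0.0330 j7 -69.2
t 6.6 pos [0.446  0.331  0.2519] yaw -25.64 F [ 2.5098 -3.1866  4.9062] M [-0.6464 -0.7571  0.0915] w 0.0325 j7 -69.2
```

drive_tool(commands=[{"dx":0,"dy":0,"dz":0,"wx":0,"wy":0,"wz":-0.05,"grip":0.02},{"dx":0,"dy":0,"dz":0,"wx":0,"wy":0,"wz":-0.05,"grip":0.02}], force=25)

```text
t: 6.8
position: [0.4461, 0.331, 0.2518]
ee_rot: [[0.878, -0.478, 0.0], [-0.478, -0.878, 0.0], [0.0, -0.0, -1.0]]
contact_force: [2.9, -2.7, 4.8]
grip_width: 0.0326
```

Run:
```python
from h import *
st(); arm.get_image('wrist'); st(); snap('wrist','w6'); st()
```

```text
t 6.8 pos [0.4461 0.331  0.2518] yaw -28.58 F [ 2.874  -2.7259  4.8471] M [-0.6479 -0.7605 -0.0023] w 0.0326 j7 -71.6
t 6.85 pos [0.4461 0.331  0.2519] yaw -28.52 F [ 2.1536 -3.2752  5.0763] M [-0.6931 -0.8157  0.0399] w 0.0327 j7 -71.6
t 6.9 pos [0.446  0.331  0.2518] yaw -28.51 F [ 3.9923 -2.6213  4.5784] M [-0.6543 -0.7856  0.0194] w 0.0324 j7 -71.6
```

View pics/w6.png

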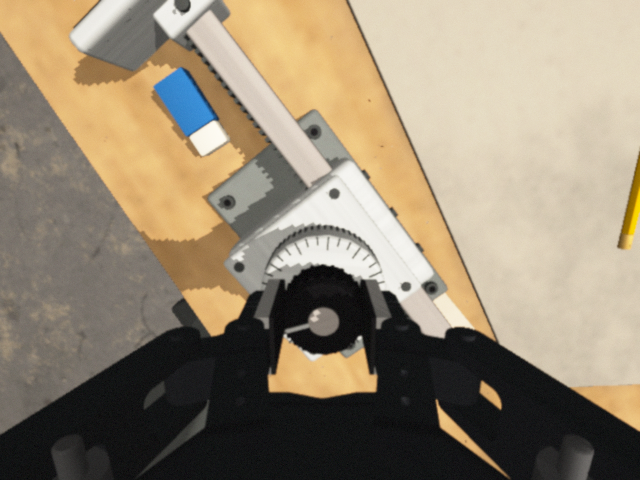

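drive_tool(commands=[{"dx":0,"dy":0,"dz":0,"wx":0,"wy":0,"wz":-0.05,"grip":0.02},{"dx":0,"dy":0,"dz":0,"wx":0,"wy":0,"wz":-0.05,"grip":0.02}], force=25)

```text
t: 7.1
position: [0.4461, 0.331, 0.2518]
ee_rot: [[0.853, -0.522, 0.0], [-0.522, -0.853, 0.0], [0.0, -0.0, -1.0]]
contact_force: [3.8, -2.4, 4.1]
grip_width: 0.0322
```

Run:
```python
from h import *
st(); arm.get_image('wrist'); st()
```

```text
t 7.1 pos [0.4461 0.331  0.2518] yaw -31.44 F [ 3.7712 -2.3617  4.0576] M [-0.6895 -0.782   0.0627] w 0.0322 j7 -74.0
t 7.15 pos [0.4461 0.331  0.2519] yaw -31.38 F [ 2.2331 -2.4317  5.528 ] M [-0.69   -0.7882  0.0234] w 0.0326 j7 -74.0
```

drive_tool(commands=[{"dx":0,"dy":0,"dz":0,"wx":0,"wy":0,"wz":-0.05,"grip":0.02},{"dx":0,"dy":0,"dz":0,"wx":0,"wy":0,"wz":-0.05,"grip":0.02}], force=25)

```text
t: 7.35
position: [0.4461, 0.331, 0.2519]
ee_rot: [[0.826, -0.563, 0.001], [-0.563, -0.826, 0.0], [0.0, -0.0, -1.0]]
contact_force: [2.8, -2.6, 4.9]
grip_width: 0.0327
```

Run:
```python
from h import *
st(); arm.get_image('wrist'); st()
```

```text
t 7.35 pos [0.4461 0.331  0.2519] yaw -34.28 F [ 2.847  -2.5687  4.8983] M [-0.7306 -0.8136  0.2372] w 0.0327 j7 -76.4
t 7.4 pos [0.4461 0.331  0.2518] yaw -34.22 F [ 3.016  -2.2728  5.4628] M [-0.6701 -0.8533  0.2214] w 0.0324 j7 -76.4
```

Run:
```python
from h import *
snap('wrist','w7'); st(); arm.get_image('wrist'); st()
```

```text
t 7.45 pos [0.4461 0.331  0.2518] yaw -34.20 F [ 2.6929 -3.9346  4.9152] M [-0.7156 -0.7934  0.1897] w 0.0321 j7 -76.3
t 7.5 pos [0.4461 0.331  0.2518] yaw -34.20 F [ 3.313  -2.9668  4.7126] M [-0.677  -0.7722  0.2297] w 0.0325 j7 -76.3
```

drive_tool(commands=[{"dx":0,"dy":0,"dz":0,"wx":0,"wy":0,"wz":0,"grip":0.045},{"dx":0,"dy":0,"dz":0,"wx":0,"wy":0,"wz":0,"grip":0.06},{"dx":0,"dy":0,"dz":0,"wx":0,"wy":0,"wz":0,"grip":0.07}], force=25)

```text
t: 7.8
position: [0.445, 0.3313, 0.2512]
ee_rot: [[0.826, -0.563, -0.002], [-0.563, -0.826, -0.0], [-0.001, 0.001, -1.0]]
contact_force: [0.1, -0.0, -0.2]
grip_width: 0.0697
```

Run:
```python
from h import *
st(); snap('wrist','w8'); st()
a=np.load('pics/w7.npz')['im'];b=np.load('pics/w8.npz')['im']
c=np.hstack([x[230:380,250:400] for x in (a,b)])
cv2.imwrite('pics/w78.png',cv2.resize(c,None,fx=2.6,fy=2.6,interpolation=cv2.INTER_CUBIC)[:,:,::-1])
```

```text
t 7.8 pos [0.445  0.3313 0.2512] yaw -34.29 F [ 0.0969 -0.0079 -0.2162] M [ 0.0132 -0.0222  0.0191] w 0.0697 j7 -76.4
t 7.85 pos [0.4452 0.3312 0.2513] yaw -34.31 F [0.5553 1.2624 0.4711] M [-0.0087  0.0383 -0.0067] w 0.0699 j7 -76.5
```

View pics/w78.png

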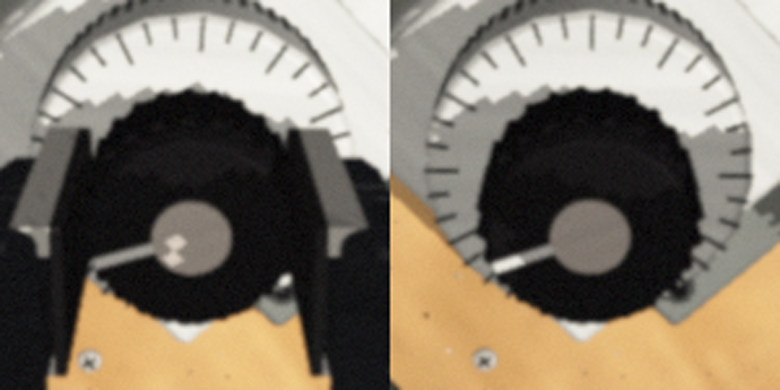

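drive_tool(commands=[{"dx":0.001,"dy":0,"dz":0.04,"wx":0,"wy":0,"wz":0,"grip":0.08},{"dx":0.001,"dy":0,"dz":0.07,"wx":0,"wy":0,"wz":0.14,"grip":0.08},{"dx":0.001,"dy":0,"dz":0.09,"wx":0,"wy":0,"wz":0.28,"grip":0.08},{"dx":0.001,"dy":0,"dz":0.09,"wx":0,"wy":0,"wz":0.42,"grip":0.08},{"dx":0.001,"dy":0,"dz":0.09,"wx":0,"wy":0,"wz":0.56,"grip":0.08},{"dx":0.001,"dy":0,"dz":0.09,"wx":0,"wy":0,"wz":0.7,"grip":0.08},{"dx":0.001,"dy":0,"dz":0.09,"wx":0,"wy":0,"wz":0.84,"grip":0.08},{"dx":0.001,"dy":0,"dz":0.09,"wx":0,"wy":0,"wz":0.98,"grip":0.08},{"dx":0.001,"dy":0,"dz":0.09,"wx":0,"wy":0,"wz":1.12,"grip":0.08},{"dx":0.001,"dy":0,"dz":0.09,"wx":0,"wy":0,"wz":1.26,"grip":0.08},{"dx":0.001,"dy":0,"dz":0.09,"wx":0,"wy":0,"wz":1.4,"grip":0.08},{"dx":0.001,"dy":0,"dz":0.09,"wx":0,"wy":0,"wz":1.57,"grip":0.08}], force=25)

```text
t: 9.05
position: [0.4465, 0.331, 0.3414]
ee_rot: [[0.576, 0.817, -0.001], [0.817, -0.576, -0.0], [-0.001, -0.001, -1.0]]
contact_force: [0.0, -0.5, -0.4]
grip_width: 0.0801
```

Run:
```python
from h import *
st()
```

```text
t 9.05 pos [0.4465 0.331  0.3414] yaw 54.81 F [ 0.0303 -0.519  -0.4198] M [ 0.0162  0.0047 -0.0119] w 0.0801 j7 4.9
```

drive_tool(commands=[{"dx":0,"dy":0,"dz":0,"wx":0,"wy":0,"wz":0.14,"grip":0.08},{"dx":0,"dy":0,"dz":0,"wx":0,"wy":0,"wz":0.28,"grip":0.08},{"dx":0,"dy":0,"dz":0,"wx":0,"wy":0,"wz":0.42,"grip":0.08},{"dx":0,"dy":0,"dz":0,"wx":0,"wy":0,"wz":0.56,"grip":0.08},{"dx":0,"dy":0,"dz":0,"wx":0,"wy":0,"wz":0.7,"grip":0.08},{"dx":0,"dy":0,"dz":0,"wx":0,"wy":0,"wz":0.84,"grip":0.08},{"dx":0,"dy":0,"dz":0,"wx":0,"wy":0,"wz":0.98,"grip":0.08},{"dx":0,"dy":0,"dz":0,"wx":0,"wy":0,"wz":1.12,"grip":0.08},{"dx":0,"dy":0,"dz":0,"wx":0,"wy":0,"wz":1.26,"grip":0.08},{"dx":0,"dy":0,"dz":0,"wx":0,"wy":0,"wz":1.4,"grip":0.08},{"dx":0,"dy":0,"dz":0,"wx":0,"wy":0,"wz":1.56,"grip":0.08},{"dx":0,"dy":0,"dz":0,"wx":0,"wy":0,"wz":1.56,"grip":0.08}], force=25)

```text
t: 10.25
position: [0.4467, 0.3308, 0.3414]
ee_rot: [[-0.808, 0.589, -0.001], [0.589, 0.808, -0.0], [0.001, -0.001, -1.0]]
contact_force: [0.4, -0.1, 0.3]
grip_width: 0.0797
```

Run:
```python
from h import *
st(); arm.get_image('wrist'); st(); snap('wrist','w9'); st()
im=np.load('pics/w9.npz')['im']
```

```text
t 10.25 pos [0.4467 0.3308 0.3414] yaw 143.93 F [ 0.3798 -0.1364  0.2571] M [-0.0289  0.0257  0.0476] w 0.0797 j7 85.9
t 10.3 pos [0.4468 0.3308 0.3414] yaw 143.72 F [ 0.157  -0.1493  0.032 ] M [ 0.0683  0.0293 -0.0118] w 0.0802 j7 85.7
t 10.35 pos [0.4468 0.3308 0.3415] yaw 143.62 F [-0.1267 -0.1816  0.6183] M [ 0.0296  0.0012 -0.0237] w 0.0802 j7 85.6
```

View pics/w9.png

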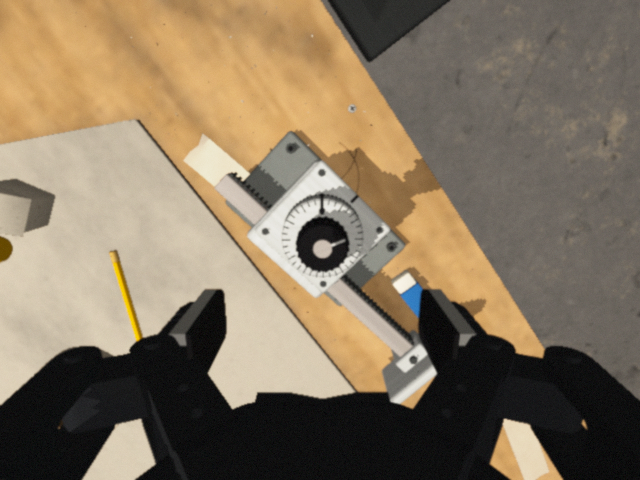

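Zero mark now clearly seen at about (322,207), index line at about (355,197).

Run:
```python
from h import *
crop(np.load('pics/w9.npz')['im'],(322,230),60,5,'w9c')
```

```text
(no output)
```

View pics/w9c.png

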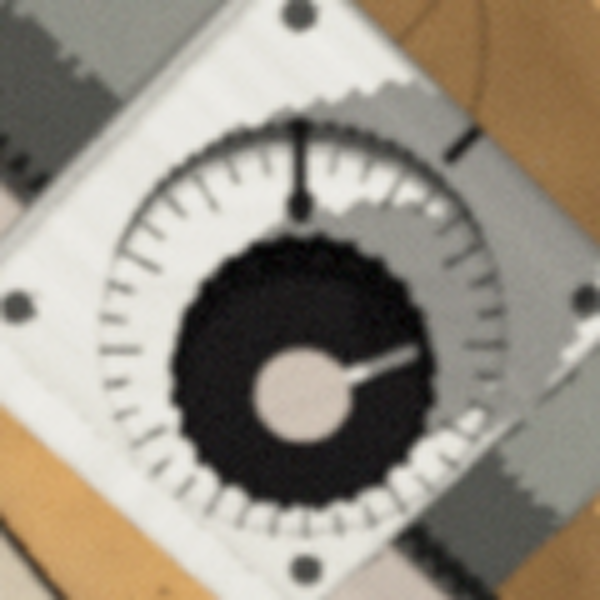

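```bash
cat > ang.py <<'E'
from h import *
def an(fn,cx,cy,h,f,pts,AX=None):
    z=np.load('pics/'+fn+'.npz'); cal={k:z[k] for k in ['fx','fy','cx','cy','k1','view']}
    P=lambda p,hh: onz(cal,p[0]/f+cx-h-.5+.5/f,p[1]/f+cy-h-.5+.5/f,hh)[:2]
    A=lambda v: np.degrees(np.arctan2(v[1],v[0]))%360
    scr=np.mean([P(p,.05) for p in pts['scr']],0) if 'scr' in pts else None
    cap=P(pts['cap'],.098); print('cap',cap,'screws',scr)
    c=cap if scr is None else (scr+cap)/2
    zi=[P(p,.075) for p in pts['zero']]; ii=[P(p,.05) for p in pts['idx']]
    print('zero ang',[A(p-c) for p in zi],'r',[np.hypot(*(p-c)) for p in zi],'line dir',A(zi[-1]-zi[0]))
    print('idx ang',[A(p-c) for p in ii],'r',[np.hypot(*(p-c)) for p in ii],'line dir',A(ii[-1]-ii[0]))
    if 'kn' in pts: print('knob line',A(P(pts['kn'],.097)-cap))
    if scr is not None:
        s=[P(p,.05) for p in pts['scr']]; print('screw edges',[A(s[(i+1)%4]-s[i]) for i in range(4)])
E
python3 - <<'E'
from ang import *
an('w9',322,230,60,5,dict(cap=(302,395),scr=[(299,13),(588,299),(306,570),(17,307)],zero=[(300,207),(300,148)],idx=[(448,159),(479,131)],kn=(415,350)))
an('w1',327,230,65,4.5,dict(cap=(288,335),zero=[(279,425)],idx=[(115,298),(140,295)],kn=(210,358))) if 0 else None
E
```

```text
cap [0.4455 0.3308] screws [0.4455 0.331 ]
zero ang [np.float64(234.70745283311584), np.float64(234.4378926707548)] r [np.float64(0.019816519975021485), np.float64(0.02793019815435427)] line dir 233.77957900849958
idx ang [np.float64(189.2159575594967), np.float64(188.80120516840984)] r [np.float64(0.03118159558294018), np.float64(0.03737462685897157)] line dir 186.7141653150797
knob line 165.32815114879295
screw edges [np.float64(99.45812685717627), np.float64(9.765832468778402), np.float64(279.3858615357819), np.float64(189.5981319246543)]
```

drive_tool(commands=[{"dx":-0.001,"dy":0,"dz":-0.04,"wx":0,"wy":0,"wz":0,"grip":0.082},{"dx":-0.001,"dy":0,"dz":-0.08,"wx":0,"wy":0,"wz":0,"grip":0.082},{"dx":-0.001,"dy":0,"dz":-0.105,"wx":0,"wy":0,"wz":0,"grip":0.082},{"dx":-0.001,"dy":0,"dz":-0.114,"wx":0,"wy":0,"wz":0,"grip":0.082},{"dx":-0.001,"dy":0,"dz":-0.114,"wx":0,"wy":0,"wz":0,"grip":0.075},{"dx":-0.001,"dy":0,"dz":-0.114,"wx":0,"wy":0,"wz":0,"grip":0.065}], force=20)

```text
t: 10.95
position: [0.4463, 0.3315, 0.2289]
ee_rot: [[-0.807, 0.591, 0.001], [0.591, 0.807, 0.001], [-0.0, 0.002, -1.0]]
contact_force: [0.6, 0.6, -0.6]
grip_width: 0.065
```

Run:
```python
from h import *
st(); snap('wrist','w10'); st()
```

```text
t 10.95 pos [0.4463 0.3315 0.2289] yaw 143.76 F [ 0.5967  0.5943 -0.6011] M [ 0.062   0.0201 -0.0055] w 0.0650 j7 79.3
t 11.0 pos [0.4464 0.3316 0.2292] yaw 143.77 F [-0.1118  0.9929  0.285 ] M [ 0.0156 -0.0289 -0.005 ] w 0.0649 j7 79.3
```

View pics/w10.png

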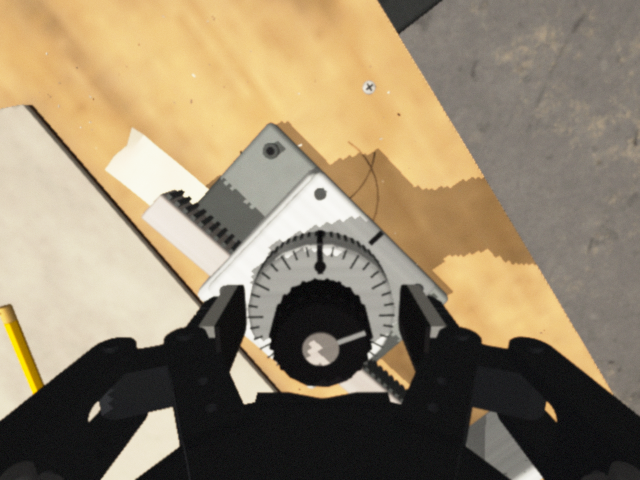

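drive_tool(commands=[{"dx":-0.0004,"dy":-0.0005,"dz":-0.002,"wx":0,"wy":0,"wz":0,"grip":0.05},{"dx":-0.0004,"dy":-0.0005,"dz":-0.002,"wx":0,"wy":0,"wz":0,"grip":0.05},{"dx":-0.0004,"dy":-0.0005,"dz":-0.002,"wx":0,"wy":0,"wz":0,"grip":0.05}], force=20)

```text
t: 11.3
position: [0.4464, 0.3313, 0.2284]
ee_rot: [[-0.807, 0.591, 0.004], [0.591, 0.807, 0.003], [-0.002, 0.004, -1.0]]
contact_force: [-1.3, -1.4, 12.9]
grip_width: 0.0571
```

Run:
```python
from h import *
st(); arm.get_image('wrist'); st()
```

```text
t 11.3 pos [0.4464 0.3313 0.2284] yaw 143.77 F [-1.3262 -1.3661 12.8639] M [-0.2348  0.3593 -0.0367] w 0.0571 j7 79.2
t 11.35 pos [0.4465 0.3313 0.2284] yaw 143.77 F [-0.5956 -1.4427 11.8741] M [-0.2822  0.3493 -0.0274] w 0.0571 j7 79.2
```

drive_tool(commands=[{"dx":0,"dy":0,"dz":0.0017,"wx":0,"wy":0,"wz":0,"grip":0.05},{"dx":0,"dy":0,"dz":0.0017,"wx":0,"wy":0,"wz":-0.05,"grip":0.05},{"dx":0,"dy":0,"dz":0.0017,"wx":0,"wy":0,"wz":-0.1,"grip":0.05},{"dx":0,"dy":0,"dz":0.0017,"wx":0,"wy":0,"wz":-0.15,"grip":0.05},{"dx":0,"dy":0,"dz":0.0017,"wx":0,"wy":0,"wz":-0.2,"grip":0.05},{"dx":0,"dy":0,"dz":0.0017,"wx":0,"wy":0,"wz":-0.2,"grip":0.05}], force=20)

```text
t: 11.95
position: [0.4466, 0.3309, 0.2288]
ee_rot: [[-0.673, 0.74, 0.003], [0.74, 0.673, 0.002], [-0.001, 0.004, -1.0]]
contact_force: [3.0, 0.6, 2.9]
grip_width: 0.0569
```

Run:
```python
from h import *
st(); snap('wrist','w11'); st()
```

```text
t 11.95 pos [0.4466 0.3309 0.2288] yaw 132.29 F [2.9743 0.5785 2.9292] M [ 0.2016 -0.5773  0.0028] w 0.0569 j7 69.7
t 12.0 pos [0.4466 0.3309 0.2287] yaw 132.38 F [3.0038 0.4055 3.6459] M [ 0.1751 -0.6543 -0.02  ] w 0.0572 j7 69.8
```

View pics/w11.png

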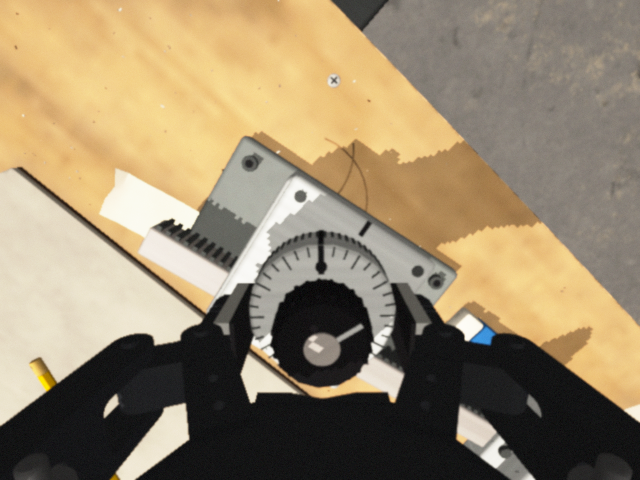

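drive_tool(commands=[{"dx":0,"dy":0,"dz":0,"wx":0,"wy":0,"wz":-0.08,"grip":0.05},{"dx":0,"dy":0,"dz":0,"wx":0,"wy":0,"wz":-0.16,"grip":0.05},{"dx":0,"dy":0,"dz":0,"wx":0,"wy":0,"wz":-0.24,"grip":0.05},{"dx":0,"dy":0,"dz":0,"wx":0,"wy":0,"wz":-0.32,"grip":0.05},{"dx":0,"dy":0,"dz":0,"wx":0,"wy":0,"wz":-0.4,"grip":0.05},{"dx":0,"dy":0,"dz":0,"wx":0,"wy":0,"wz":-0.48,"grip":0.05},{"dx":0,"dy":0,"dz":0,"wx":0,"wy":0,"wz":-0.54,"grip":0.05},{"dx":0,"dy":0,"dz":0,"wx":0,"wy":0,"wz":-0.57,"grip":0.05},{"dx":0,"dy":0,"dz":0,"wx":0,"wy":0,"wz":-0.57,"grip":0.05}], force=20)

```text
t: 12.9
position: [0.4469, 0.3303, 0.2287]
ee_rot: [[-0.168, 0.986, 0.003], [0.986, 0.168, 0.001], [0.0, 0.003, -1.0]]
contact_force: [4.5, -1.1, 5.4]
grip_width: 0.0567
```

Run:
```python
from h import *
st(); snap('wrist','w12'); st()
crop(np.load('pics/w12.npz')['im'],(322,290),75,4,'w12c')
```

```text
t 12.9 pos [0.4469 0.3303 0.2287] yaw 99.66 F [ 4.5436 -1.0685  5.3949] M [-0.2821 -0.8056  0.0089] w 0.0567 j7 42.5
t 12.95 pos [0.447  0.3303 0.2287] yaw 99.70 F [ 5.0288 -1.9079  4.5086] M [-0.2837 -0.8695 -0.0162] w 0.0570 j7 42.6
```

View pics/w12c.png

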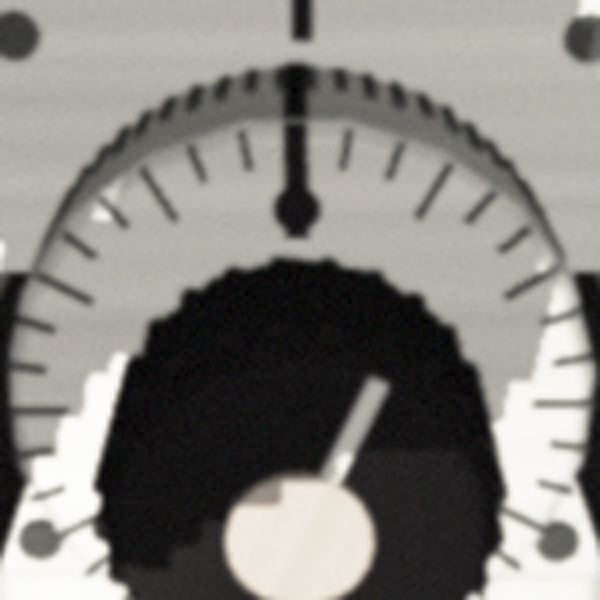

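Run:
```python
from ang import *
z=np.load('pics/w12.npz');im=z['im'].astype(float).mean(2)
# subpixel line center columns
def colc(v,u0,u1):
    w=np.clip(im[v,u0:u1].max()*0.8-im[v,u0:u1],0,None); return (w*np.arange(u0,u1)).sum()/w.sum()
for v in list(range(216,225))+[232,234,236]+list(range(246,262)): print(v,round(colc(v,314,330),2),end='; ')
print()
an('w12',322,290,75,4,dict(cap=(300,540),zero=[(297,209),(296,125)],idx=[(303,38),(302,5)],kn=(375,382)))
```

```text
216 322.02; 217 322.03; 218 322.01; 219 322.03; 220 322.02; 221 322.04; 222 321.99; 223 322.03; 224 321.98; 232 320.57; 234 320.37; 236 320.47; 246 320.3; 247 320.34; 248 320.34; 249 320.33; 250 320.32; 251 320.36; 252 320.37; 253 320.36; 254 320.32; 255 320.43; 256 320.61; 257 320.64; 258 320.61; 259 320.66; 260 320.62; 261 320.67; 
cap [0.4451 0.3308] screws None
zero ang [np.float64(190.49180996220767), np.float64(190.44637776512118)] r [np.float64(0.01995285812595548), np.float64(0.02810334222702431)] line dir 190.3351573467603
idx ang [np.float64(189.06670646609768), np.float64(189.32229185167154)] r [np.float64(0.030284750940431007), np.float64(0.03392202225666376)] line dir 191.44919326315073
knob line 166.19760069809334
```

Run:
```python
from ang import *
z=np.load('pics/w12.npz'); cal={k:z[k] for k in ['fx','fy','cx','cy','k1','view']}
A=lambda v: np.degrees(np.arctan2(v[1],v[0]))%360
for c in [(0.4451,.3308),(.4457,.331),(.4455,.3305)]:
    print([A(onz(cal,u,v,h)[:2]-c) for u,v,h in [(320.34,248,.075),(320.65,260,.075),(322.02,220,.05)]])
```

```text
[np.float64(190.70824735384187), np.float64(190.6312629088198), np.float64(189.3944802121144)]
[np.float64(190.88301772530775), np.float64(190.84301015931533), np.float64(189.568663175626)]
[np.float64(189.9417081669028), np.float64(189.7108990216549), np.float64(188.75585466101532)]
```

drive_tool(commands=[{"dx":0.0004,"dy":0,"dz":0,"wx":0,"wy":0,"wz":-0.022,"grip":0.05},{"dx":0.0004,"dy":0,"dz":0,"wx":0,"wy":0,"wz":-0.022,"grip":0.05},{"dx":0.0004,"dy":0,"dz":0,"wx":0,"wy":0,"wz":-0.022,"grip":0.058},{"dx":0.0004,"dy":0,"dz":0,"wx":0,"wy":0,"wz":-0.022,"grip":0.065},{"dx":0.0004,"dy":0,"dz":0,"wx":0,"wy":0,"wz":-0.022,"grip":0.08}], force=20)

```text
t: 13.45
position: [0.4452, 0.3303, 0.227]
ee_rot: [[-0.147, 0.989, -0.002], [0.989, 0.147, -0.001], [-0.0, -0.002, -1.0]]
contact_force: [-0.2, 0.5, 0.9]
grip_width: 0.0775
```

Run:
```python
from h import *
st(); snap('wrist','w13'); st()
z=np.load('pics/w13.npz');crop(z['im'],(322,290),75,4,'w13c')
im=z['im'].astype(float).mean(2)
def colc(v,u0,u1):
    w=np.clip(im[v,u0:u1].max()*0.8-im[v,u0:u1],0,None); return (w*np.arange(u0,u1)).sum()/w.sum()
for v in list(range(212,225))+[232,234,236]+list(range(246,262)): print(v,round(colc(v,314,330),2),end='; ')
```

```text
t 13.45 pos [0.4452 0.3303 0.227 ] yaw 98.48 F [-0.2441  0.477   0.8944] M [0.0247 0.0254 0.0166] w 0.0775 j7 41.5
t 13.5 pos [0.4452 0.3303 0.227 ] yaw 98.48 F [0.7467 0.0196 1.0606] M [-0.0931  0.0033 -0.0012] w 0.0798 j7 41.5
212 nan; 213 nan; 214 320.27; 215 319.99; 216 320.03; 217 319.99; 218 320.04; 219 320.02; 220 320.04; 221 320.02; 222 320.01; 223 320.0; 224 320.02; 232 320.22; 234 nan; 236 nan; 246 319.79; 247 319.73; 248 319.8; 249 319.78; 250 319.59; 251 319.54; 252 319.72; 253 319.85; 254 319.72; 255 319.68; 256 319.72; 257 319.73; 258 319.78; 259 319.8; 260 319.85; 261 319.91; <stdin>:6: RuntimeWarning: invalid value encountered in scalar divide
```

View pics/w13c.png

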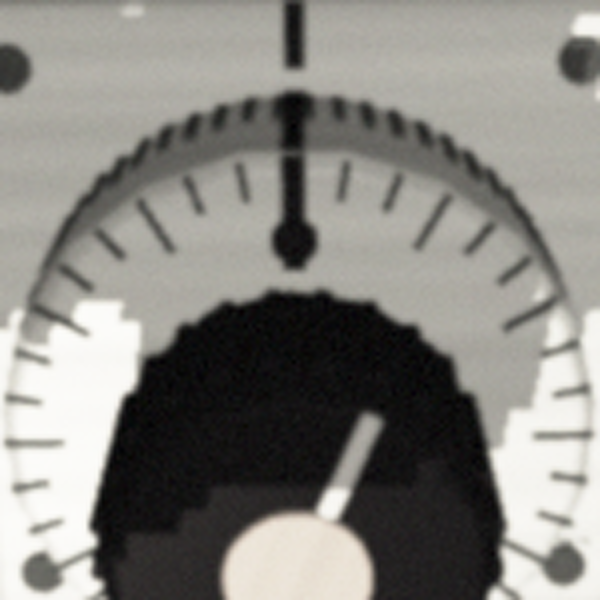

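drive_tool(commands=[{"dx":0.0005,"dy":0.0006,"dz":0.015,"wx":0,"wy":0,"wz":0,"grip":0.08},{"dx":0.0005,"dy":0.0006,"dz":0.029,"wx":0,"wy":0,"wz":0,"grip":0.08},{"dx":0.0005,"dy":0.0006,"dz":0.029,"wx":0,"wy":0,"wz":0,"grip":0.08},{"dx":0.0005,"dy":0.0006,"dz":0.029,"wx":0,"wy":0,"wz":0,"grip":0.06},{"dx":0.0005,"dy":0.0006,"dz":0.029,"wx":0,"wy":0,"wz":0,"grip":0.045}], force=25)

```text
t: 14.0
position: [0.4463, 0.3308, 0.2564]
ee_rot: [[-0.147, 0.989, -0.0], [0.989, 0.147, -0.0], [-0.0, -0.0, -1.0]]
contact_force: [-0.9, 0.2, -0.5]
grip_width: 0.0531
```

Run:
```python
from h import *
st(); snap('wrist','w14'); st()
```

```text
t 14.0 pos [0.4463 0.3308 0.2564] yaw 98.43 F [-0.9471  0.207  -0.5393] M [0.0029 0.0102 0.0377] w 0.0531 j7 42.7
t 14.05 pos [0.4463 0.3308 0.2561] yaw 98.43 F [ 0.446  -1.0382 -0.6508] M [-0.0674 -0.0235  0.0128] w 0.0460 j7 42.7
```

View pics/w14.png

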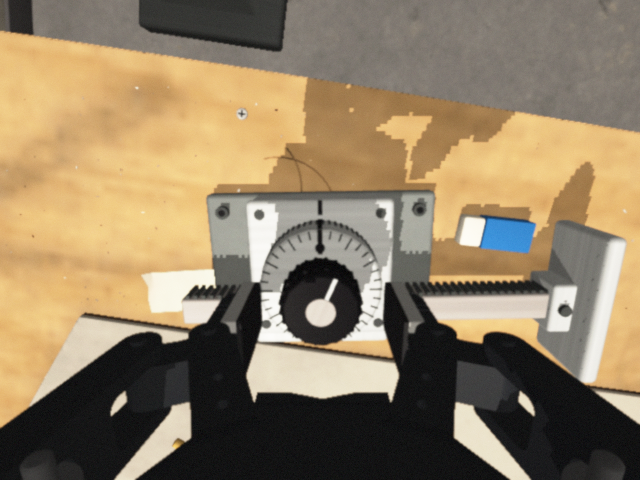

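drive_tool(commands=[{"dx":-0.0003,"dy":0,"dz":0,"wx":0,"wy":0,"wz":0,"grip":0.02},{"dx":-0.0003,"dy":0,"dz":0,"wx":0,"wy":0,"wz":0,"grip":0.02},{"dx":-0.0003,"dy":0,"dz":0,"wx":0,"wy":0,"wz":0,"grip":0.02},{"dx":-0.0003,"dy":0,"dz":0,"wx":0,"wy":0,"wz":0,"grip":0.02}], force=25)

```text
t: 14.45
position: [0.4462, 0.3306, 0.2562]
ee_rot: [[-0.146, 0.989, -0.0], [0.989, 0.146, -0.001], [-0.001, -0.001, -1.0]]
contact_force: [-0.8, -3.2, 2.3]
grip_width: 0.0325
```

Run:
```python
from h import *
st(); snap('wrist','w15'); st(); arm.get_image('wrist'); st()
crop(np.load('pics/w15.npz')['im'],(322,275),75,4,'w15c')
```

```text
t 14.45 pos [0.4462 0.3306 0.2562] yaw 98.41 F [-0.8379 -3.1784  2.2503] M [-0.708   0.0359  0.0196] w 0.0325 j7 42.7
t 14.5 pos [0.4462 0.3306 0.2562] yaw 98.42 F [ 0.2672 -3.2517  2.8012] M [-0.7286  0.0154  0.0392] w 0.0321 j7 42.7
t 14.55 pos [0.4462 0.3306 0.2562] yaw 98.42 F [ 0.243  -3.1227  3.2264] M [-0.78    0.03   -0.0361] w 0.0323 j7 42.7
```

View pics/w15c.png

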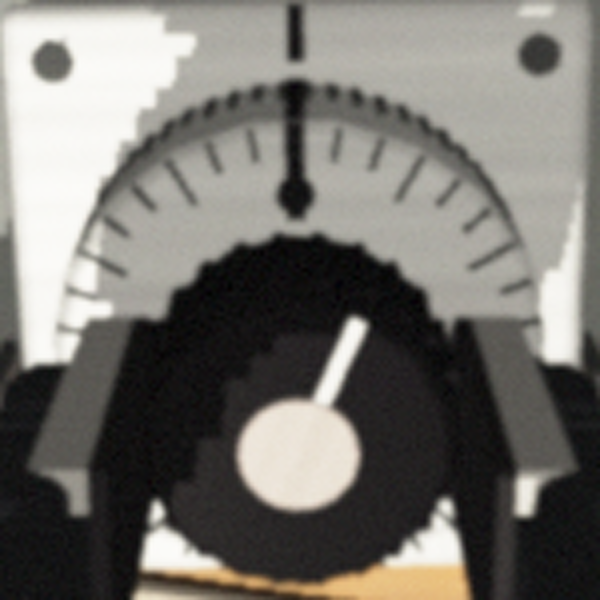

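drive_tool(commands=[{"dx":0,"dy":-0.0003,"dz":0,"wx":0,"wy":0,"wz":0.05,"grip":0.02},{"dx":0,"dy":-0.0003,"dz":0,"wx":0,"wy":0,"wz":0.1,"grip":0.02},{"dx":0,"dy":-0.0003,"dz":0,"wx":0,"wy":0,"wz":0.15,"grip":0.02},{"dx":0,"dy":-0.0003,"dz":0,"wx":0,"wy":0,"wz":0.2,"grip":0.02},{"dx":0,"dy":-0.0003,"dz":0,"wx":0,"wy":0,"wz":0.25,"grip":0.02},{"dx":0,"dy":-0.0003,"dz":0,"wx":0,"wy":0,"wz":0.3,"grip":0.02},{"dx":0,"dy":-0.0003,"dz":0,"wx":0,"wy":0,"wz":0.35,"grip":0.02},{"dx":0,"dy":-0.0003,"dz":0,"wx":0,"wy":0,"wz":0.4,"grip":0.02},{"dx":0,"dy":-0.0003,"dz":0,"wx":0,"wy":0,"wz":0.45,"grip":0.02}], force=25)

```text
t: 15.45
position: [0.4462, 0.3305, 0.2563]
ee_rot: [[-0.564, 0.826, -0.0], [0.826, 0.564, -0.0], [-0.0, -0.0, -1.0]]
contact_force: [-1.0, -2.4, 1.4]
grip_width: 0.032
```

Run:
```python
from h import *
st(); snap('wrist','w16'); st()
```

```text
t 15.45 pos [0.4462 0.3305 0.2563] yaw 124.31 F [-0.9619 -2.4352  1.4385] M [-0.6023 -0.0187 -0.0477] w 0.0320 j7 64.8
t 15.5 pos [0.4462 0.3305 0.2562] yaw 124.44 F [ 0.108  -3.3257  3.005 ] M [-0.6249  0.0472 -0.0595] w 0.0325 j7 64.9
```

View pics/w16.png

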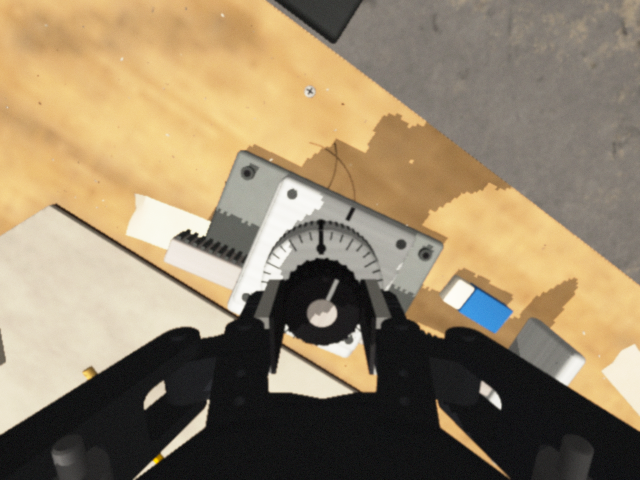

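drive_tool(commands=[{"dx":0,"dy":0,"dz":0,"wx":0,"wy":0,"wz":0.05,"grip":0.02},{"dx":0,"dy":0,"dz":0,"wx":0,"wy":0,"wz":0.05,"grip":0.02}], force=25)

```text
t: 15.7
position: [0.4462, 0.3305, 0.2563]
ee_rot: [[-0.602, 0.798, -0.0], [0.798, 0.602, -0.0], [-0.0, -0.001, -1.0]]
contact_force: [-0.0, -2.5, 1.7]
grip_width: 0.0325
```

Run:
```python
from h import *
st(); arm.get_image('wrist'); st()
```

```text
t 15.7 pos [0.4462 0.3305 0.2563] yaw 127.05 F [-0.0247 -2.4734  1.6723] M [-0.6389  0.0146 -0.0302] w 0.0325 j7 67.1
t 15.75 pos [0.4462 0.3305 0.2563] yaw 126.97 F [ 0.312  -2.6757  1.7542] M [-0.6942  0.0429 -0.0261] w 0.0327 j7 67.1
```

drive_tool(commands=[{"dx":0,"dy":0,"dz":0,"wx":0,"wy":0,"wz":0.05,"grip":0.02},{"dx":0,"dy":0,"dz":0,"wx":0,"wy":0,"wz":0.05,"grip":0.02}], force=25)

```text
t: 15.95
position: [0.4461, 0.3305, 0.2563]
ee_rot: [[-0.641, 0.767, -0.0], [0.767, 0.641, -0.0], [-0.0, -0.0, -1.0]]
contact_force: [0.4, -3.1, 0.9]
grip_width: 0.032
```

Run:
```python
from h import *
st(); arm.get_image('wrist'); st()
```

```text
t 15.95 pos [0.4461 0.3305 0.2563] yaw 129.88 F [ 0.416  -3.0577  0.919 ] M [-0.749  -0.0201 -0.0815] w 0.0320 j7 69.6
t 16.0 pos [0.4461 0.3305 0.2563] yaw 129.82 F [-0.3252 -3.4056  1.102 ] M [-0.7183 -0.0065 -0.0188] w 0.0324 j7 69.5
```

drive_tool(commands=[{"dx":0,"dy":0,"dz":0,"wx":0,"wy":0,"wz":0.05,"grip":0.02},{"dx":0,"dy":0,"dz":0,"wx":0,"wy":0,"wz":0.05,"grip":0.02}], force=25)

```text
t: 16.2
position: [0.4461, 0.3305, 0.2563]
ee_rot: [[-0.679, 0.734, -0.0], [0.734, 0.679, -0.0], [-0.0, -0.0, -1.0]]
contact_force: [-0.6, -4.2, 1.3]
grip_width: 0.0324
```

Run:
```python
from h import *
st(); arm.get_image('wrist'); st()
```

```text
t 16.2 pos [0.4461 0.3305 0.2563] yaw 132.74 F [-0.6147 -4.2007  1.2669] M [-0.72    0.0669  0.0006] w 0.0324 j7 72.0
t 16.25 pos [0.4461 0.3305 0.2563] yaw 132.68 F [-0.0203 -3.1909  2.2374] M [-0.7516  0.0464 -0.0167] w 0.0325 j7 72.0
```

drive_tool(commands=[{"dx":0,"dy":0,"dz":0,"wx":0,"wy":0,"wz":0.05,"grip":0.02},{"dx":0,"dy":0,"dz":0,"wx":0,"wy":0,"wz":0.05,"grip":0.02}], force=25)

```text
t: 16.45
position: [0.4461, 0.3305, 0.2563]
ee_rot: [[-0.714, 0.7, -0.0], [0.7, 0.714, -0.0], [-0.0, -0.0, -1.0]]
contact_force: [0.2, -3.2, 1.5]
grip_width: 0.0326
```

Run:
```python
from h import *
st(); arm.get_image('wrist'); st()
```

```text
t 16.45 pos [0.4461 0.3305 0.2563] yaw 135.59 F [ 0.1738 -3.1774  1.4978] M [-0.7853 -0.0355  0.0299] w 0.0326 j7 74.4
t 16.5 pos [0.4461 0.3305 0.2563] yaw 135.54 F [-0.3755 -4.0664  1.5661] M [-0.7633 -0.0197 -0.0225] w 0.0324 j7 74.4
```

drive_tool(commands=[{"dx":0,"dy":-0.0003,"dz":0,"wx":0,"wy":0,"wz":0.05,"grip":0.02},{"dx":0,"dy":-0.0003,"dz":0,"wx":0,"wy":0,"wz":0.05,"grip":0.02}], force=25)

```text
t: 16.7
position: [0.4461, 0.3304, 0.2563]
ee_rot: [[-0.749, 0.663, -0.0], [0.663, 0.749, 0.0], [0.0, -0.0, -1.0]]
contact_force: [0.6, -3.4, 0.4]
grip_width: 0.0325
```

Run:
```python
from h import *
st(); snap('wrist','w17'); st()
crop(np.load('pics/w17.npz')['im'],(322,275),75,4,'w17c')
```

```text
t 16.7 pos [0.4461 0.3304 0.2563] yaw 138.46 F [ 0.6447 -3.3647  0.409 ] M [-0.622  -0.0034 -0.0537] w 0.0325 j7 76.9
t 16.75 pos [0.4461 0.3304 0.2563] yaw 138.40 F [-0.8985 -2.9475  0.878 ] M [-0.6227  0.01   -0.0307] w 0.0327 j7 76.9
```

View pics/w17c.png

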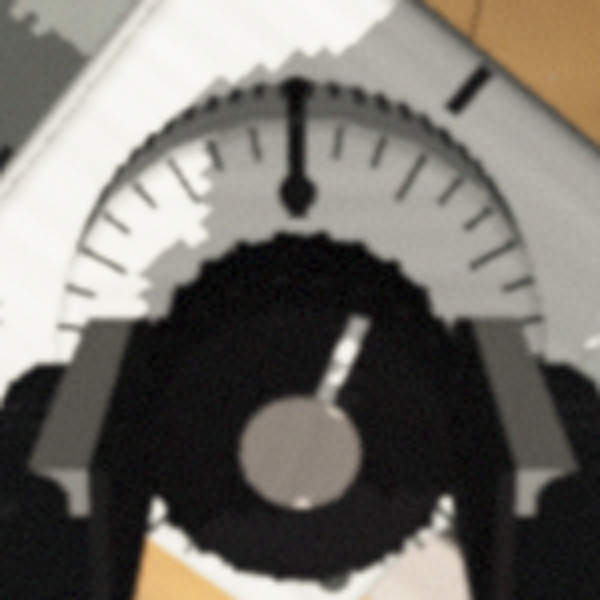

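Knob line and zero mark still move with the gripper, no slip. Continue.

drive_tool(commands=[{"dx":0,"dy":0,"dz":0,"wx":0,"wy":0,"wz":0.05,"grip":0.02},{"dx":0,"dy":0,"dz":0,"wx":0,"wy":0,"wz":0.05,"grip":0.02}], force=25)

```text
t: 16.95
position: [0.4461, 0.3304, 0.2563]
ee_rot: [[-0.781, 0.625, -0.0], [0.625, 0.781, 0.0], [0.0, -0.0, -1.0]]
contact_force: [-0.4, -3.9, 1.1]
grip_width: 0.032
```

Run:
```python
from h import *
st(); arm.get_image('wrist'); st()
```

```text
t 16.95 pos [0.4461 0.3304 0.2563] yaw 141.32 F [-0.4266 -3.8505  1.063 ] M [-0.5504  0.0271 -0.0688] w 0.0320 j7 79.4
t 17.0 pos [0.4461 0.3304 0.2563] yaw 141.26 F [ 0.0811 -2.6476  0.5545] M [-0.5896 -0.016  -0.13  ] w 0.0321 j7 79.3
```

Run:
```python
from h import *
m=[]
for i in range(4): arm.get_image('wrist'); m.append(arm.get_obs()['moment'][2])
print(np.array(m),np.mean(m))
```

```text
[-0.1086 -0.105  -0.1169 -0.0805] -0.10279015774375108
```

drive_tool(commands=[{"dx":0,"dy":0,"dz":0,"wx":0,"wy":0,"wz":0.015,"grip":0.02},{"dx":0,"dy":0,"dz":0,"wx":0,"wy":0,"wz":0.03,"grip":0.02},{"dx":0,"dy":0,"dz":0,"wx":0,"wy":0,"wz":0.03,"grip":0.02}], force=25)

```text
t: 17.5
position: [0.4461, 0.3304, 0.2563]
ee_rot: [[-0.8, 0.6, -0.0], [0.6, 0.8, 0.0], [0.0, -0.0, -1.0]]
contact_force: [-0.4, -2.6, -1.0]
grip_width: 0.0328
```

Run:
```python
from h import *
m=[]; st()
for i in range(5): arm.get_image('wrist'); m.append(arm.get_obs()['moment'][2])
print(np.array(m),np.mean(m)); st()
```

```text
t 17.5 pos [0.4461 0.3304 0.2563] yaw 143.15 F [-0.3613 -2.5517 -0.9949] M [-0.5505 -0.0007 -0.2281] w 0.0328 j7 80.9
[-0.2139 -0.2185 -0.1671 -0.2296 -0.2169] -0.20919569343985428
t 17.75 pos [0.4461 0.3304 0.2564] yaw 143.11 F [ 0.5584 -2.5415 -1.0403] M [-0.4904  0.0865 -0.2169] w 0.0325 j7 80.9
```

drive_tool(commands=[{"dx":0,"dy":0,"dz":0,"wx":0,"wy":0,"wz":0,"grip":0.045},{"dx":0,"dy":0,"dz":0,"wx":0,"wy":0,"wz":0,"grip":0.06},{"dx":0,"dy":0,"dz":0,"wx":0,"wy":0,"wz":0,"grip":0.08},{"dx":0,"dy":0,"dz":0.02,"wx":0,"wy":0,"wz":0,"grip":0.08},{"dx":0,"dy":0,"dz":0.06,"wx":0,"wy":0,"wz":0,"grip":0.08},{"dx":0,"dy":0,"dz":0.085,"wx":0,"wy":0,"wz":0,"grip":0.08},{"dx":0,"dy":0,"dz":0.085,"wx":0,"wy":0,"wz":0,"grip":0.08},{"dx":0,"dy":0,"dz":0.085,"wx":0,"wy":0,"wz":0,"grip":0.08}], force=25)

```text
t: 18.55
position: [0.4462, 0.3306, 0.3419]
ee_rot: [[-0.8, 0.6, 0.001], [0.6, 0.8, 0.001], [-0.001, 0.002, -1.0]]
contact_force: [0.1, -0.0, -0.3]
grip_width: 0.0798
```

Run:
```python
from h import *
st(); snap('wrist','w18'); st()
crop(np.load('pics/w18.npz')['im'],(322,230),60,5,'w18c')
```

```text
t 18.55 pos [0.4462 0.3306 0.3419] yaw 143.13 F [ 0.0585 -0.0075 -0.3178] M [-0.018   0.008  -0.0064] w 0.0798 j7 85.4
t 18.6 pos [0.446  0.3303 0.341 ] yaw 143.13 F [ 0.0551  0.3062 -0.9605] M [-0.0477  0.0012 -0.0617] w 0.0799 j7 85.4
```

View pics/w18c.png

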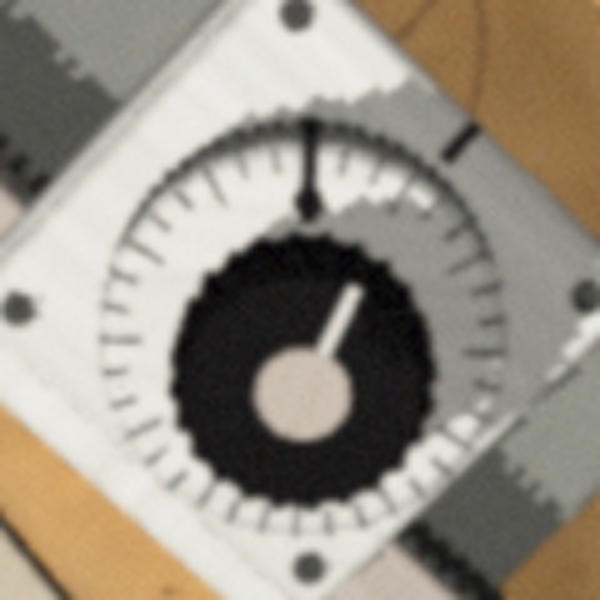

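View pics/w18.png

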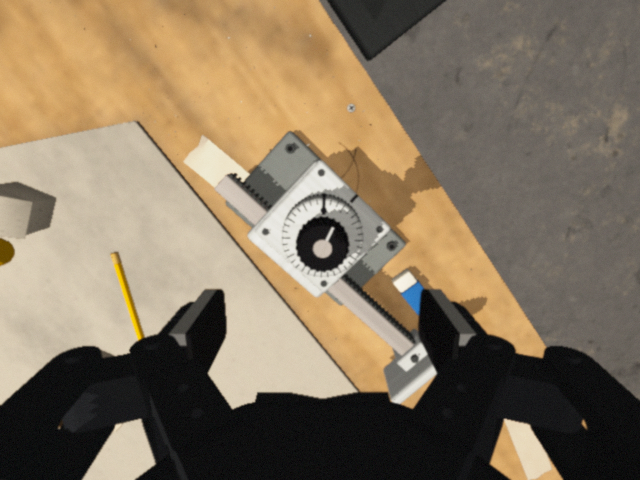

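Run:
```python
from ang import *
an('w18',322,230,60,5,dict(cap=(302,394),scr=[(297,13),(588,297),(309,568),(18,309)],zero=[(308,205),(311,148)],idx=[(448,158),(479,130)],kn=(354,290)))
# stop head compare in fixed cameras
for n in ['scene','side']:
    cal,im,d=snap(n,n+'9')
    a=np.load('pics/%s0.npz'%n)['im'].astype(np.float32).mean(2); b=im.astype(np.float32).mean(2)
    u0,v0,u1,v1=(262,292,325,340) if n=='scene' else (300,300,380,345)
    print(n,cv2.phaseCorrelate(a[v0:v1,u0:u1].copy(),b[v0:v1,u0:u1].copy()))
st()
```

```text
cap [0.4455 0.3308] screws [0.4455 0.3312]
zero ang [np.float64(231.08823103098956), np.float64(230.86611715665467)] r [np.float64(0.02005241827133292), np.float64(0.027916656018213075)] line dir 230.2997966912376
idx ang [np.float64(188.76131110743484), np.float64(188.32800736749763)] r [np.float64(0.031201600176924246), np.float64(0.037403134320860655)] line dir 186.1493237988189
knob line 207.16819895592698
screw edges [np.float64(99.26106935427592), np.float64(9.532121140048165), np.float64(279.4492284649535), np.float64(189.51203543031085)]
scene ((0.033936096666632665, -0.06273169753284691), 0.9965196528161565)
side ((0.008034643042350353, 0.5406674004461749), 0.9853867660628425)
t 18.7 pos [0.4459 0.33   0.3403] yaw 143.13 F [-0.2411  0.5691 -0.453 ] M [ 0.045  -0.0201  0.0225] w 0.0799 j7 85.4
```

Run:
```python
from h import *
a=np.load('pics/side0.npz')['im'].astype(int);b=np.load('pics/side9.npz')['im'].astype(int)
c=np.hstack([a[290:370,290:400],b[290:370,290:400]]).astype(np.uint8)
cv2.imwrite('pics/sd.png',cv2.resize(c,None,fx=3.5,fy=3.5,interpolation=cv2.INTER_CUBIC)[:,:,::-1])
for u in (320,335,350): print(a[308:345:2,u,0],b[308:345:2,u,0])
```

```text
[188 185 183 185 149  73  21  16  18  18  17  18  17  21 100 178 175 132
 119] [195 191 189 191 154  76  23  19  18  18  18  20  19  23 105 185 182 138
 123]
[160 160 158 174 184 152  77  22  18  17  16  16  18  17  17  54 107 115
 116] [167 166 165 180 191 157  81  23  19  16  19  18  17  18  20  56 111 119
 120]
[105 115 113 116 158 183 153  85  24  16  16  17  16  17  18  18  49 111
 125] [108 119 118 120 163 189 160  88  26  16  14  18  18  17  17  19  51 116
 129]
```

View pics/sd.png

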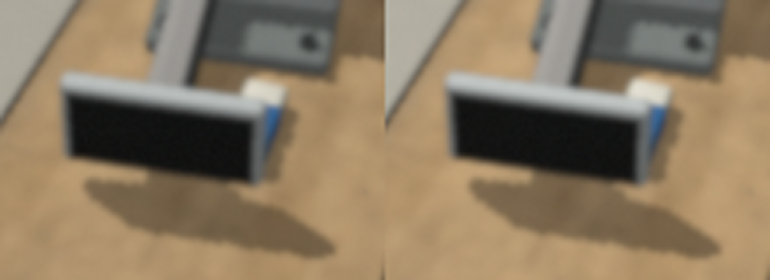

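The edge profiles of the stop head are the same before and after, apart from overall brightness, so the stop has not moved. Robot is clear; handing in.

```bash
python3 -c "
from plant import arm
print(arm.close_job())"
```

```text
the job is handed in; nothing more can be done
None
```

The play in the knob is set out on the ring: it now reads about 42° counter-clockwise of the index line. I handed the job in at about 18.7 s, with the gripper open and clear of everything.

- **Clockwise end:** I turned the knob clockwise until the wrist moment rose from about 0.04 to about 0.22 N m. That is roughly 0.18 N m on the spider, against the 0.12 needed and the 0.38 at which the stop would creep. The knob was then released.
- **Ring zero:** I gripped the ring alone and turned it about 45° clockwise while the knob stayed where it was. In the close-up after release, the zero mark stood at the index line to within about 0.3°.
- **Counter-clockwise end:** I turned the knob back until the moment reached about 0.21 N m, roughly 0.17 N m on the spider, and released it. The ring turned with it.
- **Last check of the play:** the zero mark measured about 42° from the index line. The gripper had turned 44.7°; the difference fits the knob springing back about 2–3° when released, which the camera also suggested at the clockwise end.
- **Stop position:** the stop head's edges were unchanged between the first and last pictures. One automatic comparison, from the side camera, reported a half-pixel shift. The scene camera showed none, and the side camera's edge profiles differed only in brightness, so I take it as an artefact.
- **Other things on the bench:** the eraser and pencil look undisturbed in the last pictures. I did not check the model house or the glue bottle separately, but the arm did not go near them.

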